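# Fit the turntable walkway and clear its joint

### The job

Fit whichever walkway boards are here (two or three of the long, medium and short one) over the pegs of their beds at the turntable pit rim until they lie flat. Then take the stylus from its stand and draw its tip slowly, about 2 cm a second, along the bottom of the open joint between each board and the pit kerb, from one end of the board to the other without lifting or lowering it partway, going round from the long board towards the short one (you may lift it to pass from one board to the next). Finally put the stylus back upright in its stand, leaving the boards fitted and the engine, signal box, bench and buffer stops where they are.

Things in the scene. Friction and masses are not known exactly. Their poses are not given: they have to be found in the camera images.
- board_long: long walkway board (may be absent), loose brown wood, 125 x 44 x 20 mm (x, y, z), with a pale grip block 24 x 16 mm (x, y), 40 mm tall, on the middle of its top. Origin: centre of the underside; x lengthwise, z up. Square through holes on its centre line: 16 mm at x = -46, 11 mm at x = +46 mm. Its +y edge faces the pit when fitted
- seat_long: fixed bed for the long board; origin on its top, 6 mm above the deck, where the board's origin goes, axes agreeing. Brass pegs 16 mm tall: 12 mm thick at x = -46, 7 mm at x = +46. Dark kerb from y = +32 to +44, top at z = 20 (board top). +y: to the pit centre; x along the rim, from long seat (robot's left) past medium to short
- long_a (a point): point fixed to the long board, 12 mm from the -x end (where the tracing of this board begins); with the board fitted it lies on the floor of the joint, midway between board and kerb (5 mm out from the board's +y edge, 9 mm below its top)
- long_b (a point): point fixed to the long board, at the middle of the board; with the board fitted it lies on the floor of the joint, midway between board and kerb (5 mm out from the board's +y edge, 9 mm below its top)
- long_c (a point): point fixed to the long board, 12 mm from the +x end (where it ends); with the board fitted it lies on the floor of the joint, midway between board and kerb (5 mm out from the board's +y edge, 9 mm below its top)
- board_medium: medium walkway board (may be absent), loose brown wood, 100 x 44 x 20 mm (x, y, z), with a pale grip block 24 x 16 mm (x, y), 40 mm tall, on the middle of its top. Origin: centre of the underside; x lengthwise, z up. Square through holes on its centre line: 16 mm at x = -34, 11 mm at x = +34 mm. Its +y edge faces the pit when fitted
- seat_medium: fixed bed for the medium board; origin on its top, 6 mm above the deck, where the board's origin goes, axes agreeing. Brass pegs 16 mm tall: 12 mm thick at x = -34, 7 mm at x = +34. Dark kerb from y = +32 to +44, top at z = 20 (board top). +y: to the pit centre; x along the rim, from long seat (robot's left) past medium to short
- medium_a (a point): point fixed to the medium board, 12 mm from the -x end (where the tracing of this board begins); with the board fitted it lies on the floor of the joint, midway between board and kerb (5 mm out from the board's +y edge, 9 mm below its top)
- medium_b (a point): point fixed to the medium board, at the middle of the board; with the board fitted it lies on the floor of the joint, midway between board and kerb (5 mm out from the board's +y edge, 9 mm below its top)
- medium_c (a point): point fixed to the medium board, 12 mm from the +x end (where it ends); with the board fitted it lies on the floor of the joint, midway between board and kerb (5 mm out from the board's +y edge, 9 mm below its top)
- board_short: short walkway board (may be absent), loose brown wood, 80 x 44 x 20 mm (x, y, z), with a pale grip block 24 x 16 mm (x, y), 40 mm tall, on the middle of its top. Origin: centre of the underside; x lengthwise, z up. Square through holes on its centre line: 16 mm at x = -25, 11 mm at x = +25 mm. Its +y edge faces the pit when fitted
- seat_short: fixed bed for the short board; origin on its top, 6 mm above the deck, where the board's origin goes, axes agreeing. Brass pegs 16 mm tall: 12 mm thick at x = -25, 7 mm at x = +25. Dark kerb from y = +32 to +44, top at z = 20 (board top). +y: to the pit centre; x along the rim, from long seat (robot's left) past medium to short
- short_a (a point): point fixed to the short board, 12 mm from the -x end (where the tracing of this board begins); with the board fitted it lies on the floor of the joint, midway between board and kerb (5 mm out from the board's +y edge, 9 mm below its top)
- short_b (a point): point fixed to the short board, at the middle of the board; with the board fitted it lies on the floor of the joint, midway between board and kerb (5 mm out from the board's +y edge, 9 mm below its top)
- short_c (a point): point fixed to the short board, 12 mm from the +x end (where it ends); with the board fitted it lies on the floor of the joint, midway between board and kerb (5 mm out from the board's +y edge, 9 mm below its top)
- stylus: loose aluminium and steel joint stylus, 138 mm tall, standing upright. Origin: centre of its tip; z up along it. Tip 5 mm thick, cone to a 12 mm round shaft at z = 25 mm, shaft to z = 60 mm, flat round collar 30 mm wide from z = 60 to 66 mm, then a square 18 x 18 mm handle (sides along its x and y) up to z = 138 mm. Grip the handle about z = 100 mm
- stylus_tip (a point): the stylus's point (same place as its origin)
- stand_mouth (a point): centre of the mouth of the fixed dark wood stylus stand, a block 70 x 70 x 65 mm tall with one square upright through hole 17 mm wide; this point is on its top face. The stylus hangs in the hole with its collar resting on the top, so its tip is 60 mm below this point
- engine: bystander: black die-cast steam engine 170 mm long, 72 mm tall; origin under its middle
- signal_box: bystander: tin signal box 75 x 100 mm, 125 mm tall; origin under its middle
- bench: bystander: cream ceramic station bench 90 mm long, 60 mm tall; origin under its middle
- buffer0: bystander: brass buffer stop 60 mm long, 43 mm tall; origin under its middle
- buffer1: bystander: brass buffer stop 60 mm long, 43 mm tall; origin under its middle
- buffer2: bystander: brass buffer stop 60 mm long, 43 mm tall; origin under its middle
Mind the look-alikes: they are no part of the job. What is shaped like the board_medium but orange or purple is not meant.

How it is judged:
By the outcome, as a careful person would: the job done as asked, in the order asked, and still so for the second after the job is handed in, with the robot touching nothing.
Of board_long, board_medium, board_short only 2 to 3 are there at a start; the rules pass over those that are not, and their reading is None.
At some moment in a run one of board_long, board_medium, board_short may be knocked a few centimetres aside while the robot is not near it.
It also fails if it takes over 210 s, if anything falls off the work surface, if the arm or the gripper's body presses on something with over 40 N, if the wrist force passes 120 N, or if a joint passes its speed limit or range.

### The arm

A 6-joint arm with a two-finger parallel gripper is mounted at the origin on the work surface. World frame = base frame: x ahead of the robot, y to its left, z up, the work surface at z = 0. Lengths are in m, angles in rad, forces in N, time in s.
With the tool pointing down it reaches from about 0.35 to 0.975 m from the base axis. Payload 4.9 kg.
Tool frame: the origin (TCP) lies between the finger pads; the fingertips stand 19 mm ahead of it and the grasp point (between the pads) is the TCP (tip_reach is the distance from the TCP to the fingertips, in m); z points along the fingers, y is the line along which they close (so a half turn about z gives the same grasp; the last joint's range is limited). The gripper opens to 85 mm and grips with 20 to 120 N. Pads are 22 mm wide; open, the fingers measure 114 mm over their backs; the gripper's body (76 mm by 85 mm) begins 54 mm behind the grasp point. The pads swing forward as they close: fully open they stand 13 mm farther back than shut.
Start: joints at [-1.221, 0.053, 1.613, -0, 1.476, -0.119], TCP at [0.282, -0.558, 0.25] pointing down, gripper open.
Joint ranges: [-3.01, 3.01], [-1.01, 2.22], [0.06, 2.58], [-1.02, 4.17], [0.09, 2.62], [-3.14, 3.14]. Speed limits (rad/s): [2.57, 2.57, 3.14, 3.14, 3.14, 3.14].

### API

Orientations are given as a 3x3 rotation matrix whose columns are the frame's x, y, z axes.
In Python, from station import observe, get_image, calibration, close_job, recognise, masks_of, landmark_of, tip_reach gives the robot as it stands.
- The arm moves only by the tool send_rows, never from a script. Its argument "steps" is a list of rows, each a list of 7 numbers: the shift along the tool's x, y, z in cm, then the turn, a rotation vector about the tool's x, y, z in degrees, then the opening, from 0 (shut) to 1 (fully open). In form: [[x, y, z, rx, ry, rz, jaw], ...]. A call has 1 to 10 rows; each row shifts and turns the commanded pose from where the row before left it, along the tool's axes as they then stand; what a row does not reach is not made up. A row lasts 1/10 s, in which the tool goes at most 50 mm and 8.59 degrees, less where a joint would pass 70% of its speed; a pose out of reach is approached as far as the arm can. A call with a gripper value outside its range is refused whole. The fingers move at their own pace and stop on an object; the grip force is fixed at half the most. Time passes only in rows, so rows that do not move let the fingers close. It gives the time, the measured TCP pose, the force, the opening and the grip force at its end, in the units of the state.
- observe(): the state, without advancing time (a new reading comes with each control period).
- get_image(name): name is "scene" or "top"; returns (picture, depth): 420x560x3 uint8, blue, green, red; 420x560 float32, m along the optical axis (not along the pixel's ray), 0 where there is no reading.
- calibration(name): a dict with "K" (3x3 intrinsics, pixels), "dist_coeffs" ([k1, k2, p1, p2, k3] as OpenCV has them; the pictures are not rectified), "R" (3x3) and "t" (3): a world point X has camera coordinates R X + t. Camera axes: x right, y down, z forward; pixel columns grow to the right and rows downward; lengths in m; the calibration is good to about 2 mm. A picture is of the moment at which its call begins. calibration takes no time and is no camera call.
- close_job(): hands the job in; it is judged then, once.
Trained networks look in the newest picture that a camera, given by its name, has taken for a name from the list of things; names that differ only in an ending like _2 or _b are one class to them, and where a whole thing is asked for, a point or a joint stands for the part that bears it (a point fixed in the world has none). Each returns a list of dicts, best first, with "score" (0 to 1); they miss things now and then, are a little off and sometimes report something else, mostly with a low value. They report only what shows in the picture. A call takes as long as a camera call. They do not tell look-alikes from the thing itself.
- recognise(camera, label): "extent" ([left, top, right, bottom] in pixels, round what is visible of it).
- masks_of(camera, label): "pixels" (420x560 bool, what is visible of it) and "extent" ([left, top, right, bottom] in pixels, round what is visible of it).
- landmark_of(camera, label): "point" ([column, row] in pixels: a listed point, or the origin of a listed thing).
The state is a dict: "time": time; "qpos": joint angles; "joint_vel": joint speeds; "tau": joint torques, N m; "tool_pos": TCP position; "tool_rot": TCP orientation; "ft_force": force on the tool from outside, world axes, zero at the start; "ft_torque": the same for the moment, N m; "width": finger opening in m; "finger_force": force on a finger pad.
Only numpy, scipy, OpenCV 4.12 (cv2) and the standard library are available. Lean on these libraries where they do the work, as an engineer would, in place of code of your own. Each camera call takes 0.05 s, during which the arm holds its last target. There are 200 camera calls.

## Working session

There is one attempt and no reset: what is moved stays moved. The work goes in short steps, Python scripts to look and compute and a tool call to move; the robot and the scene stay as the last step left them, time stands still between calls to the robot, and variables do not carry over. Pictures are saved under pics/ and viewed, at most 14 in all, crops included, and the job is handed in when it is done.

Besides the shell and the picture viewer there is one more tool, called after "Request:" by a JSON object that holds its "method" and its "body", one argument or row to a line. send_rows: Moves the arm, as the interface text tells. Its arguments: {"type":"object","properties":{"steps":{"type":"array","items":{"type":"array","items":{"type":"number"}}}},"required":["steps"]}

```bash
mkdir -p pics; ls
cat > h.py <<'E'
import numpy as np, cv2, json
from station import *
def pix2w(cam,uv,depth=None,z=None):
    c=calibration(cam);K=np.array(c["K"]);R=np.array(c["R"]);t=np.array(c["t"])
    p=cv2.undistortPoints(np.array(uv,float).reshape(-1,1,2),K,np.array(c["dist_coeffs"])).reshape(-1,2)
    ray=np.c_[p,np.ones(len(p))]
    C=-R.T@t; d=ray@R
    if z is not None: s=(z-C[2])/d[:,2]
    else: s=np.array(depth).reshape(-1)
    return C+d*s[:,None]
def w2pix(cam,X):
    c=calibration(cam);R=np.array(c["R"])
    return cv2.projectPoints(np.array(X,float).reshape(-1,1,3),cv2.Rodrigues(R)[0],np.array(c["t"]),np.array(c["K"]),np.array(c["dist_coeffs"]))[0].reshape(-1,2)
def cloud(cam,D):
    v,u=np.mgrid[0:420,0:560]
    P=pix2w(cam,np.c_[u.ravel(),v.ravel()],D.ravel()).reshape(420,560,3)
    P[D==0]=np.nan
    return P
E
python3 - <<'E'
from h import *
for n in ["scene","top"]:
    im,D=get_image(n);cv2.imwrite(f"pics/{n}0.png",im);np.save(f"{n}D.npy",D)
    c=calibration(n);print(n,-np.array(c["R"]).T@np.array(c["t"]),np.array(c["R"]).round(2).tolist(),c["K"][0])
P=None
_,D=get_image("top")
for l in ["board_long","board_medium","board_short","seat_long","seat_medium","seat_short","stylus","stand_mouth","engine","signal_box","bench","buffer0"]:
    r=landmark_of("top",l)
    for x in r[:4]:
        u,v=x["point"];print(l,round(x["score"],2),np.round(x["point"],1),pix2w("top",[x["point"]],[D[int(round(v)),int(round(u))]]).round(3))
print(observe()["tool_rot"])
E
```

```text
pics
scene [1.34888294 0.25511761 0.76697706] [[-0.28, 0.96, -0.02], [0.59, 0.16, -0.79], [-0.75, -0.24, -0.62]] [383.89035385   0.         280.69879049]
top [0.31345674 0.00784315 1.27165199] [[0.0, -1.0, 0.01], [-0.99, -0.01, -0.15], [0.15, -0.01, -0.99]] [460.5125658    0.         276.93665353]
board_long 0.75 [381.3 219.5] [[ 0.475 -0.293  0.026]]
board_long 0.38 [155.  182.3] [[0.573 0.326 0.027]]
board_medium 0.92 [108.3 133.3] [[0.712 0.462 0.021]]
board_medium 0.88 [163.1 291.5] [[0.279 0.29  0.034]]
board_medium 0.65 [320.6 256.4] [[ 0.372 -0.122  0.064]]
board_medium 0.6 [157.  184.5] [[0.569 0.322 0.02 ]]
board_short 0.56 [172.5 230.7] [[0.439 0.27  0.046]]
seat_long 0.62 [238.3 163.6] [[0.633 0.101 0.008]]
seat_medium 0.6 [280.  182.1] [[ 0.581 -0.016  0.009]]
seat_short 0.74 [321.2 177.8] [[ 0.594 -0.132  0.01 ]]
seat_short 0.16 [181.4 237.6] [[0.424 0.254 0.003]]
stylus 0.5 [410.3 181.1] [[ 0.573 -0.362  0.071]]
stand_mouth 0.86 [416.2 177.1] [[ 0.577 -0.368  0.1  ]]
stand_mouth 0.16 [181.  221.8] [[0.468 0.256 0.005]]
engine 0.68 [321.3 255.1] [[ 0.375 -0.125  0.057]]
engine 0.61 [103.7 186.6] [[0.557 0.459 0.041]]
signal_box 0.86 [232.  260.4] [[0.359 0.106 0.103]]
bench 0.78 [162.2 136.8] [[0.699 0.309 0.037]]
bench 0.32 [282.8 180.9] [[ 0.585 -0.024  0.007]]
buffer0 0.66 [446.6 219.1] [[ 0.476 -0.467  0.033]]
buffer0 0.57 [110.5 240.5] [[0.414 0.438 0.024]]
buffer0 0.46 [ 99.9 184.4] [[0.571 0.483 0.003]]
[[ 8.92100916e-01  4.51836203e-01  3.74851084e-05]
 [ 4.51836204e-01 -8.92100915e-01 -4.75413464e-05]
 [ 1.19595981e-05  5.93488078e-05 -9.99999998e-01]]
```

Run:
```python
import cv2
im=cv2.imread("pics/top0.png");cv2.imwrite("pics/top0c.png",cv2.resize(im[90:330,60:480],None,fx=1.9,fy=1.9,interpolation=3))
```

```text
(no output)
```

View pics/top0c.png

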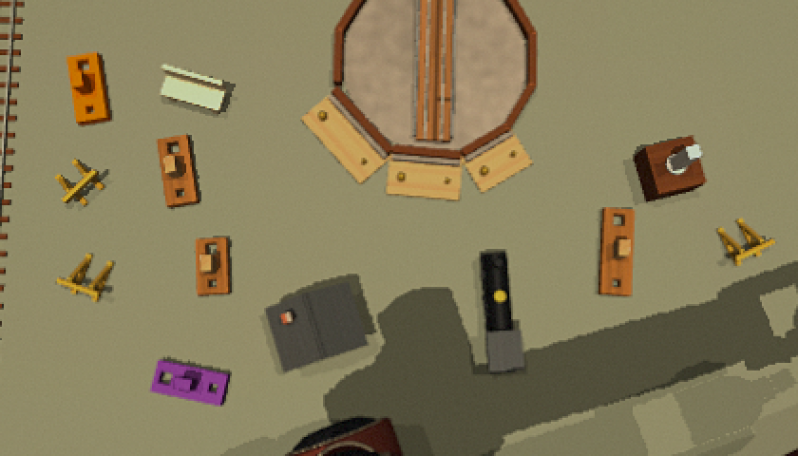

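View pics/scene0.png

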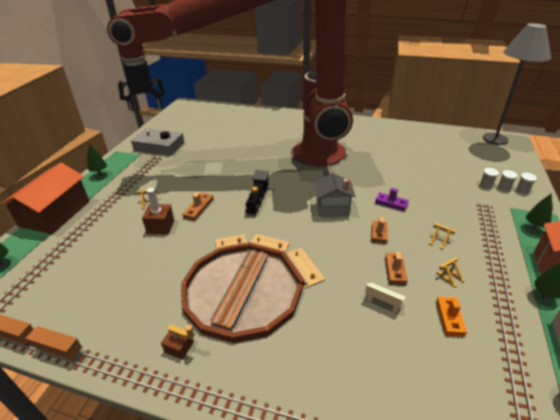

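Top crop shows all three boards: the long one on the right (crop 617,250), medium (178,170) and short (212,265) on the left. Orange and purple are decoys. The beds are at crop (343,138), (425,178) and (498,163), and the stand at (670,165). Next I measure precisely.

```bash
cat > fit.py <<'E'
from h import *
from scipy.optimize import minimize
from scipy.spatial import ConvexHull
S=4
def box(x0,x1,y0,y1,z0,z1): return np.array([[x,y,z] for x in(x0,x1) for y in(y0,y1) for z in(z0,z1)])
def place(P,p,z=0):
    c,s=np.cos(p[2]),np.sin(p[2]);return np.c_[P[:,0]*c-P[:,1]*s+p[0],P[:,0]*s+P[:,1]*c+p[1],P[:,2]+z]
def render(cam,boxes,p,z=0):
    m=np.zeros((420*S,560*S),np.uint8)
    for b in boxes:
        q=cv2.convexHull(w2pix(cam,place(b,p,z)).astype(np.float32))
        cv2.fillConvexPoly(m,np.round(((q+.5)*S-.5)*16).astype(np.int32),255,shift=4)
    return cv2.resize(m,(560,420),interpolation=cv2.INTER_AREA)/255.
def fit(masks,boxes,p0,z=0):
    # masks: {cam:mask float}
    f=lambda q:sum(np.abs(render(c,boxes,[q[0]/100,q[1]/100,q[2]/10],z)-m).sum() for c,m in masks.items())
    q=np.array([p0[0]*100,p0[1]*100,p0[2]*10]);best=None
    for k in range(3):
        r=minimize(f,q,method="Nelder-Mead",options=dict(initial_simplex=q+np.vstack([np.zeros(3),np.eye(3)*[.6,.6,.8]])/(k+1),xatol=.003,fatol=.01,maxiter=150));q=r.x
    return np.array([q[0]/100,q[1]/100,q[2]/10]),r.fun
L=dict(long=.125,medium=.1,short=.08); HX=dict(long=.046,medium=.034,short=.025)
def bboxes(n): return [box(-L[n]/2,L[n]/2,-.022,.022,0,.02),box(-.012,.012,-.008,.008,.02,.06)]
def boardmask(im,D,cam,xy,r=.085,zmin=-1):
    P=cloud(cam,D);hsv=cv2.cvtColor(im,cv2.COLOR_BGR2HSV)
    m=(hsv[...,1]>125)&((hsv[...,0]<17)|(hsv[...,0]>172))&(np.hypot(P[...,0]-xy[0],P[...,1]-xy[1])<r)
    m=cv2.morphologyEx(m.astype(np.uint8),cv2.MORPH_CLOSE,np.ones((5,5)))
    n,l,st,_=cv2.connectedComponentsWithStats(m)
    return (l==1+np.argmax(st[1:,4])).astype(float) if n>1 else m.astype(float)
def findboard(im,D,cam,n,xy,yaw,z=0):
    m=boardmask(im,D,cam,xy)
    p,e=fit({cam:m},bboxes(n),[*xy,yaw],z)
    g=cv2.cvtColor(im,cv2.COLOR_BGR2GRAY).astype(float);hs=[]
    for s in(-1,1):
        h=place(np.array([[s*HX[n]+a,b,.02] for a in np.linspace(-.007,.007,8) for b in np.linspace(-.007,.007,8)]),p,z)
        u=w2pix(cam,h);v=cv2.remap(g.astype(np.float32),u[:,0].astype(np.float32).reshape(1,-1),u[:,1].astype(np.float32).reshape(1,-1),1)
        hs.append(v.mean())
    return p,e,m.sum(),np.round(hs,1)
E
python3 - <<'E'
from fit import *
im=cv2.imread("pics/top0.png");D=np.load("topD.npy")
for n,xy,yaw in [("long",(.475,-.29),0),("medium",(.57,.32),.1),("short",(.435,.265),0)]:
    print(n,*findboard(im,D,"top",n,xy,yaw))
# rectified view of beds at z=.022, 0.4mm/px : x up, y left
def rect(x0,x1,y0,y1,z,r):
    X,Y=np.meshgrid(np.arange(y1,y0,-r),np.arange(x1,x0,-r));
    u=w2pix("top",np.c_[Y.ravel(),X.ravel(),np.full(X.size,z)]).astype(np.float32).reshape(*X.shape,2)
    return cv2.remap(im,u[...,0],u[...,1],cv2.INTER_CUBIC)
a=rect(.54,.72,-.19,.17,.022,.0005)
tiles=[rect(x-.07,x+.07,y-.06,y+.06,.02,.0006) for x,y in[(.475,-.29),(.57,.32),(.435,.265)]]
b=np.hstack(tiles);w=max(a.shape[1],b.shape[1])
pad=lambda q:cv2.copyMakeBorder(q,0,0,0,w-q.shape[1],0)
cv2.imwrite("pics/rect.png",np.vstack([pad(a),pad(b)])[:600])
E
```

```text
long [ 0.46995785 -0.30382337 -0.06788957] 34.2 803.0 [87.4 89. ]
medium [0.58472636 0.33598542 0.18148479] 58.56470588235294 610.0 [78.9 73.9]
short [0.44524972 0.2803001  0.04330327] 15.243137254901962 530.0 [83.7 81.9]
```

View pics/rect.png

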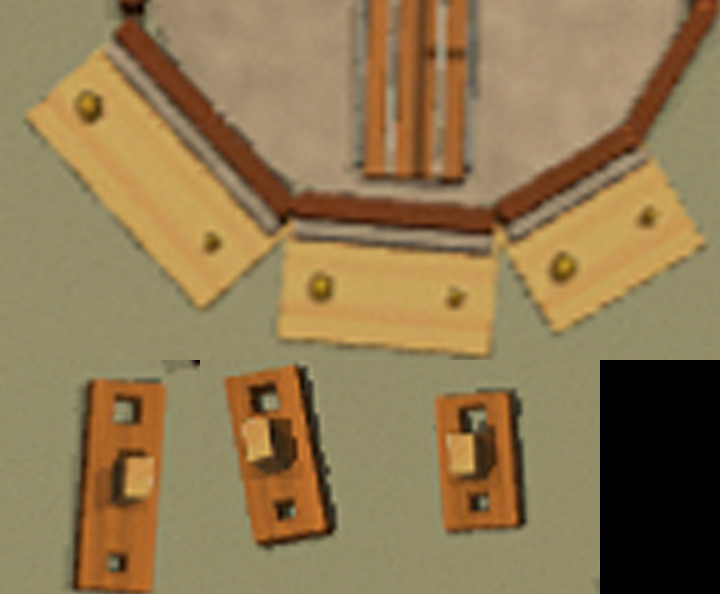

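Big holes are at the far (+x world) end on all three boards, so each board yaw is the fit + π. Pegs on the beds: thick ones to the left, as specified. Next I refine with top-face fits and fit the beds.

```bash
cat >> fit.py <<'E'
def fitfree(m,cam,p0,z,hl,hw):
    # free rectangle (top face) fit; returns p,len,wid,res
    def f(q):
        b=box(-q[3]/100,q[3]/100,-q[4]/100,q[4]/100,0,0)
        return np.abs(render(cam,[b],[q[0]/100,q[1]/100,q[2]/10],z)-m).sum()
    q=np.array([p0[0]*100,p0[1]*100,p0[2]*10,hl*100,hw*100])
    for k in range(4):
        q=minimize(f,q,method="Nelder-Mead",options=dict(initial_simplex=q+np.vstack([np.zeros(5),np.diag([.4,.4,.6,.3,.2])])/(k+1),maxiter=300)).x
    return np.round([q[0]/100,q[1]/100,q[2]/10,q[3]/50,q[4]/50],4),f(q),m.sum()
E
cat > m1.py <<'E'
from fit import *
im=cv2.imread("pics/top0.png");D=np.load("topD.npy")
hsv=cv2.cvtColor(im,cv2.COLOR_BGR2HSV);P=cloud("top",D)
def sel(m,xy,r):
    m=(m&(np.hypot(P[...,0]-xy[0],P[...,1]-xy[1])<r)).astype(np.uint8)
    m=cv2.morphologyEx(m,cv2.MORPH_CLOSE,np.ones((7,7)))
    n,l,st,_=cv2.connectedComponentsWithStats(m);return (l==1+np.argmax(st[1:,4])).astype(float)
for n,p in [("long",(.470,-.3038,-.068)),("medium",(.5847,.336,.18)),("short",(.4452,.2803,.043))]:
    for i in (.012,0): 
        u=w2pix("top",place(np.array([[i,.018,.02],[-i-.02,-.018,.02]]),p)).round().astype(int);print(hsv[u[:,1],u[:,0]].tolist(),end=' ')
    for V in (110,130):
        m=sel((hsv[...,1]>110)&((hsv[...,0]<18)|(hsv[...,0]>172))&(hsv[...,2]>V),p,.085)
        print(n,V,*fitfree(m,"top",p,.02,L[n]/2,.022))
for n,p in [("long",(.627,.101,np.arctan2(-.068,-.062)+.0)),("medium",(.576,-.022,-1.62)),("short",(.60,-.117,-1.05))]:
    u=w2pix("top",place(np.array([[.01,-.015,0],[-.015,-.01,0],[0,.01,0],[0,.027,.011],[0,-.027,0]]),p,.006)).round().astype(int);print(n,hsv[u[:,1],u[:,0]].tolist())
    m=(hsv[...,1]>88)&(hsv[...,0]>14)&(hsv[...,0]<30)&(hsv[...,2]>150)
    m=sel(m,p,.075)
    # split neighbours: keep only pixels within slightly enlarged expected rectangle
    g=render("top",[box(-L[n]/2-.008,L[n]/2+.008,-.032,.03,0,0)],p,.006)>.5
    print(n,*fitfree(m*g,"top",p,.006,L[n]/2,.022))
E
python3 m1.py
```

```text
[[14, 194, 172], [14, 204, 179]] [[14, 195, 167], [14, 199, 177]] long 110 [ 0.4694 -0.3033 -0.0717  0.1261  0.0444] 28.63137254901961 757.0
long 130 [ 0.4699 -0.3038 -0.0643  0.1249  0.0436] 27.992156862745098 738.0
[[14, 198, 157], [14, 193, 188]] [[14, 185, 170], [14, 196, 187]] Traceback (most recent call last):
  File "m1.py", line 13, in <module>
    print(n,V,*fitfree(m,"top",p,.02,L[n]/2,.022))
               ~~~~~~~^^^^^^^^^^^^^^^^^^^^^^^^^^^
  File "fit.py", line 45, in fitfree
    q=minimize(f,q,method="Nelder-Mead",options=dict(initial_simplex=q+np.vstack([np.zeros(5),np.diag([.4,.4,.6,.3,.2])])/(k+1),maxiter=300)).x
      ~~~~~~~~^^^^^^^^^^^^^^^^^^^^^^^^^^^^^^^^^^^^^^^^^^^^^^^^^^^^^^^^^^^^^^^^^^^^^^^^^^^^^^^^^^^^^^^^^^^^^^^^^^^^^^^^^^^^^^^^^^^^^^^^^^^^^^^
    res = _minimize_neldermead(fun, x0, args, callback, bounds=bounds,
                               **options)
    fsim[j] = func(sim[j])
              ~~~~^^^^^^^^
    fx = function(np.copy(x), *(wrapper_args + args))
  File "fit.py", line 42, in f
    return np.abs(render(cam,[b],[q[0]/100,q[1]/100,q[2]/10],z)-m).sum()
                  ~~~~~~^^^^^^^^^^^^^^^^^^^^^^^^^^^^^^^^^^^^^^^
  File "fit.py", line 11, in render
    q=cv2.convexHull(w2pix(cam,place(b,p,z)).astype(np.float32))
                     ~~~~~^^^^^^^^^^^^^^^^^^
  File "h.py", line 12, in w2pix
    c=calibration(cam);R=np.array(c["R"])
ValueError: time passes only in moves, steps and waits
```

Long top-face dims agree with spec (124.9×43.6). `calibration` gets upset when called too often, so I cache it.

```bash
python3 - <<'E'
s=open("h.py").read().replace("from station import *","from station import *\nimport functools\ncalibration=functools.lru_cache(None)(calibration)")
open("h.py","w").write(s)
E
python3 m1.py
```

```text
[[14, 194, 172], [14, 204, 179]] [[14, 195, 167], [14, 199, 177]] long 110 [ 0.4694 -0.3033 -0.0717  0.1261  0.0444] 28.63137254901961 757.0
long 130 [ 0.4699 -0.3038 -0.0643  0.1249  0.0436] 27.992156862745098 738.0
[[14, 198, 157], [14, 193, 188]] [[14, 185, 170], [14, 196, 187]] medium 110 [0.5845 0.3353 0.1811 0.0995 0.0434] 24.984313725490196 581.0
medium 130 [0.5846 0.3358 0.1768 0.0987 0.0428] 24.443137254901963 566.0
[[14, 207, 165], [14, 197, 167]] [[14, 200, 171], [13, 192, 166]] short 110 [0.4446 0.2796 0.045  0.0807 0.0449] 16.88235294117647 495.0
short 130 [0.4456 0.2805 0.043  0.0788 0.0436] 19.988235294117647 484.0
long [[19, 143, 185], [19, 146, 199], [20, 136, 200], [19, 139, 202], [25, 75, 146]]
long [ 0.6333  0.0978 -2.3645  0.1334  0.0468] 60.36078431372549 780.0
medium [[18, 145, 200], [18, 148, 198], [18, 143, 200], [17, 79, 158], [19, 144, 152]]
medium [ 0.5751 -0.0235 -1.6513  0.1121  0.0493] 51.09803921568627 721.0
short [[18, 147, 198], [18, 180, 102], [20, 140, 200], [11, 201, 95], [19, 138, 199]]
short [ 0.5966 -0.1209 -1.0629  0.0925  0.0539] 112.34117647058822 620.0
```

```bash
cat >> fit.py <<'E'
def cyl(x,r,h):
    a=np.linspace(0,2*np.pi,16,endpoint=False);return np.vstack([np.c_[x+r*np.cos(a),r*np.sin(a),0*a+z] for z in(0,h)])
def pegs(n): return [cyl(-HX[n],.006,.016),cyl(HX[n],.0035,.016)]
SE0=dict(long=(.6325,.0985,-2.3645),medium=(.5751,-.0235,-1.64),short=(.5966,-.1209,-1.063))
def fitseat(im,n,p):
    g=render("top",[box(-L[n]/2,L[n]/2,-.018,.018,0,.006)],p,.006)>.5
    lab=im.astype(float);b=lab[...,0]
    bed=np.median(b[g]);dark=np.percentile(b[g],1)
    m=np.clip((bed-b-12)/(bed-dark-24),0,1)*g
    return fit({"top":m},pegs(n),p,.006)+(m.sum(),bed,dark)
E
python3 - <<'E'
from fit import *
im=cv2.imread("pics/top0.png")
ov=im.copy();ov=cv2.resize(im[150:215,215:350],None,fx=5.9,fy=5.9,interpolation=2)
for n,p in SE0.items():
    r=fitseat(im,n,p);print(n,np.round(r[0],4),*np.round(r[1:],1))
    for pts,col in [(np.array([[sx*L[n]/2,sy*.022,0] for sx,sy in((-1,-1),(1,-1),(1,1),(-1,1))]),(0,0,255)),(np.array([[sx*L[n]/2,sy,.02] for sx,sy in((-1,.032),(1,.032),(1,.044),(-1,.044))]),(255,0,0)),*[(c,(0,255,0)) for c in pegs(n)]]:
        q=(w2pix("top",place(pts,r[0],.006))-[215,150]+.5)*5.9-.5
        if len(q)>4:q=cv2.convexHull(q.astype(np.float32))[:,0]
        cv2.polylines(ov,[q.round().astype(int)],True,col,1)
cv2.imwrite("pics/seats.png",ov)
E
```

```text
long [ 0.6343  0.0953 -2.4084] 5.7 26.5 88.0 25.7
medium [ 0.5751 -0.024  -1.6542] 7.7 21.8 89.0 22.7
short [ 0.6004 -0.1333 -1.0305] 8.4 24.3 88.0 23.0
```

View pics/seats.png

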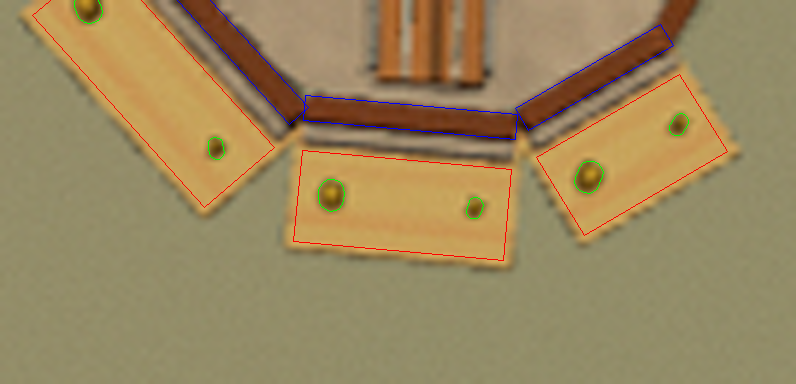

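Overlay: peg, bed and kerb outlines line up with the picture for all three seats. Seat poses accepted. Now a row planner and the first move.

```bash
cat > plan.py <<'E'
import numpy as np
from scipy.spatial.transform import Rotation as Ro
from station import observe
def tool(psi):
    c,s=np.cos(psi),np.sin(psi);return np.array([[c,s,0],[s,-c,0],[0,0,-1.]])
def plan(wps,jaw,step=4.5,deg=8.):
    """wps: list of (x,y,z,psi[,step]); prints rounded rows, simulating rounding"""
    o=observe();p=np.array(o["tool_pos"]);R=np.array(o["tool_rot"]);rows=[]
    for w in wps:
        q=np.array(w[:3]);T=tool(w[3]);st=w[4] if len(w)>4 else step
        n=int(max(1,np.ceil(np.linalg.norm(q-p)*100/st-.02),np.ceil(np.degrees((Ro.from_matrix(R.T@T)).magnitude())/deg-.02)))
        for k in range(n,0,-1):
            d=R.T@(q-p)*100/k;r=np.degrees(Ro.from_matrix(R.T@T).as_rotvec())/k
            row=[*np.round(d,2),*np.round(r,1)];rows.append([float(v)+0. for v in row]+[jaw])
            p=p+R@np.array(row[:3])/100;R=R@Ro.from_rotvec(np.radians(row[3:6])).as_matrix()
    for i in range(0,len(rows),10): print(str(rows[i:i+10]).replace(".0,",",").replace(" ",""))
    print("end",p.round(4))
E
python3 -c "
from plan import *
plan([(.47,-.3037,.16,-.066),(.47,-.3037,.048,-.066,3)],.55)"
```

```text
[[3.53,-1.77,1.13,0,0,3.8,0.55],[3.4,-2,1.13,0,0,3.8,0.55],[3.26,-2.22,1.13,0,0,3.8,0.55],[3.11,-2.43,1.13,0,0,3.8,0.55],[2.94,-2.64,1.13,0,0,3.9,0.55],[2.75,-2.83,1.13,0,0,3.8,0.55],[2.56,-3,1.13,0,0,3.9,0.55],[2.34,-3.17,1.12,0,0,3.8,0.55],[0,0,2.8,0,0,0,0.55],[0,0,2.8,0,0,0,0.55]]
[[0,0,2.8,0,0,0,0.55],[0,0,2.8,0,0,0,0.55]]
end [ 0.47   -0.3037  0.048 ]
```

Request:
{"method": "send_rows", "body": {
  "steps": [
    [3.53,-1.77,1.13,0,0,3.8,0.55],
    [3.4,-2,1.13,0,0,3.8,0.55],
    [3.26,-2.22,1.13,0,0,3.8,0.55],
    [3.11,-2.43,1.13,0,0,3.8,0.55],
    [2.94,-2.64,1.13,0,0,3.9,0.55],
    [2.75,-2.83,1.13,0,0,3.8,0.55],
    [2.56,-3,1.13,0,0,3.9,0.55],
    [2.34,-3.17,1.12,0,0,3.8,0.55],
    [0,0,2.8,0,0,0,0.55],
    [0,0,0,0,0,0,0.55]
  ]
}}

```text
time: 1.75
tool_pos: [0.4685, -0.301, 0.1281]
tool_rot: [[0.998, -0.063, -0.006], [-0.063, -0.998, 0.005], [-0.006, -0.004, -1.0]]
ft_force: [-0.7, 0.2, -0.4]
width: 0.047
finger_force: 0.0
```

```bash
python3 -c "
from plan import *
o=observe();print(o['tool_pos'],o['qpos'],o['width'],o['time'])
plan([(.47,-.3037,.048,-.066,3)],.55)"
```

```text
[ 0.46846658 -0.30095858  0.12806357] [-7.04601900e-01  3.52956699e-03  1.87481667e+00 -2.05006742e-04
  1.27079416e+00  9.29268934e-01] 0.0469766758692001 1.75
[[0.07,0.1,2.67,-0.1,0.1,0.1,0.55],[0.07,0.09,2.67,-0.1,0.1,0,0.55],[0.07,0.09,2.66,0,0.2,0.1,0.55]]
end [ 0.47   -0.3037  0.048 ]
```

Request:
{"method": "send_rows", "body": {
  "steps": [
    [0,0,2.8,0,0,0,0.55],
    [0,0,2.8,0,0,0,0.55],
    [0,0,0,0,0,0,0.55],
    [0,0,0,0,0,0,0.55],
    [0,0,0,0,0,0,0.55]
  ]
}}

```text
time: 2.25
tool_pos: [0.4709, -0.305, 0.0784]
tool_rot: [[0.998, -0.066, 0.003], [-0.066, -0.998, -0.002], [0.003, 0.002, -1.0]]
ft_force: [0.6, 0.3, 0.3]
width: 0.0469
finger_force: 0.0
```

Request:
{"method": "send_rows", "body": {
  "steps": [
    [0,0,1.5,0,0,0,0.55],
    [0,0,1.4,0,0,0,0.55],
    [0,0,0,0,0,0,0.55],
    [0,0,0,0,0,0,0.55],
    [0,0,0,0,0,0,0.55],
    [0,0,0,0,0,0,0.55]
  ]
}}

```text
time: 2.85
tool_pos: [0.4703, -0.3039, 0.0475]
tool_rot: [[0.998, -0.065, 0.001], [-0.065, -0.998, -0.001], [0.001, 0.001, -1.0]]
ft_force: [0.0, 0.6, -0.1]
width: 0.0471
finger_force: 0.0
```

Request:
{"method": "send_rows", "body": {
  "steps": [
    [0,0,0,0,0,0,0],
    [0,0,0,0,0,0,0],
    [0,0,0,0,0,0,0],
    [0,0,0,0,0,0,0],
    [0,0,-1,0,0,0,0],
    [0,0,-3,0,0,0,0],
    [0,0,-3,0,0,0,0],
    [0,0,-3,0,0,0,0],
    [0,0,0,0,0,0,0],
    [0,0,0,0,0,0,0]
  ]
}}

```text
time: 3.85
tool_pos: [0.4701, -0.3038, 0.1476]
tool_rot: [[0.998, -0.065, 0.001], [-0.065, -0.998, -0.001], [0.001, 0.001, -1.0]]
ft_force: [-0.5, 0.3, -1.5]
width: 0.0155
finger_force: 58.6
```

```bash
python3 -c "
from plan import *
o=observe();print(o['tool_pos'],o['width'],o['finger_force'],o['ft_force'])
plan([(.56,-.08,.145,.30),(.6343,.0953,.11,.733)],0)"
```

```text
[ 0.47014738 -0.30380109  0.14761145] 0.01550259117503454 58.620779514312744 [-0.49058068  0.31810126 -1.54518493]
[[1.25,-3.82,0.04,0,0,-3.5,0],[1.48,-3.74,0.04,0,0,-3.5,0],[1.71,-3.64,0.04,0,0,-3.5,0],[1.93,-3.53,0.04,0,0,-3.5,0],[2.14,-3.4,0.05,0,0,-3.5,0],[2.33,-3.26,0.04,0.1,0,-3.4,0],[2.45,-2.91,0.7,0,0,-5,0],[2.7,-2.69,0.71,0,0,-5,0],[2.92,-2.44,0.7,0,0,-4.9,0],[3.12,-2.18,0.71,0,0,-5,0]]
[[3.31,-1.9,0.7,0,-0.1,-4.9,0]]
end [0.6343 0.0953 0.11  ]
```

Request:
{"method": "send_rows", "body": {
  "steps": [
    [1.25,-3.82,0.04,0,0,-3.5,0],
    [1.48,-3.74,0.04,0,0,-3.5,0],
    [1.71,-3.64,0.04,0,0,-3.5,0],
    [1.93,-3.53,0.04,0,0,-3.5,0],
    [2.14,-3.4,0.05,0,0,-3.5,0],
    [2.33,-3.26,0.04,0.1,0,-3.4,0],
    [2.45,-2.91,0.7,0,0,-5,0],
    [2.7,-2.69,0.71,0,0,-5,0],
    [2.92,-2.44,0.7,0,0,-4.9,0],
    [3.12,-2.18,0.71,0,0,-5,0]
  ]
}}

```text
time: 4.85
tool_pos: [0.6178, 0.0619, 0.1133]
tool_rot: [[0.796, 0.606, -0.005], [0.606, -0.796, 0.002], [-0.003, -0.004, -1.0]]
ft_force: [0.7, -0.7, 0.5]
width: 0.0152
finger_force: 58.9
```

Request:
{"method": "send_rows", "body": {
  "steps": [
    [3.31,-1.9,0.7,0,-0.1,-4.9,0],
    [0,0,0,0,0,0,0],
    [0,0,0,0,0,0,0],
    [0,0,0,0,0,0,0],
    [0,0,0,0,0,0,0]
  ]
}}

```text
time: 5.35
tool_pos: [0.6336, 0.0943, 0.1092]
tool_rot: [[0.745, 0.667, -0.003], [0.667, -0.745, 0.0], [-0.002, -0.002, -1.0]]
ft_force: [-0.1, 0.4, -0.3]
width: 0.015
finger_force: 59.0
```

```bash
cat > hand.py <<'E'
from fit import *
import sys
def inhand(n,p,zb,tag):
    im,D=get_image("top");cv2.imwrite(f"pics/{tag}.png",im)
    hsv=cv2.cvtColor(im,cv2.COLOR_BGR2HSV)
    z=zb+.02
    # only top-face brown pixels; free in x,y,yaw, compare only at ends outside gripper
    g=render("top",[box(-L[n]/2-.012,L[n]/2+.012,-.034,.034,0,0)],p,z)>.5
    m=((hsv[...,1]>110)&((hsv[...,0]<18)|(hsv[...,0]>172))&(hsv[...,2]>110)&g).astype(np.uint8)
    m=cv2.morphologyEx(m,cv2.MORPH_CLOSE,np.ones((5,5))).astype(float)
    return im,m,z
E
python3 - <<'E'
from hand import *
o=observe();print(o["tool_pos"],np.arctan2(o["tool_rot"][1][0],o["tool_rot"][0][0]))
p=[o["tool_pos"][0],o["tool_pos"][1],.735-np.pi]
im,m,z=inhand("long",p,o["tool_pos"][2]-.0475,"hand1")
q=w2pix("top",place(np.array([[sx*L["long"]/2,sy*.022,0] for sx,sy in((-1,-1),(1,-1),(1,1),(-1,1))]),p,z))
f=5;u0,v0=q.mean(0).astype(int)-[55,45]
a=cv2.resize(im[v0:v0+90,u0:u0+110],None,fx=f,fy=f,interpolation=2)
cv2.polylines(a,[(((q-[u0,v0]+.5)*f)-.5).round().astype(int)],True,(0,0,255),1)
cv2.imwrite("pics/hand1c.png",a);print(m.sum())
E
```

```text
[0.63362942 0.09425806 0.10918189] 0.7305514667183132
402.0
```

View pics/hand1c.png

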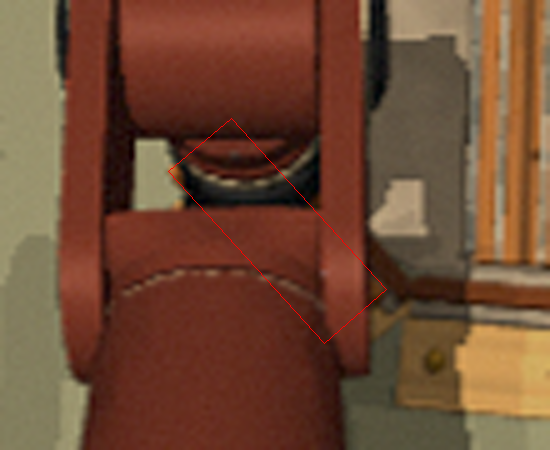

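Arm covers the board from above (outline at ~(275,230) hidden), so I lower by force feel.

Request:
{"method": "send_rows", "body": {
  "steps": [
    [0,0,1.8,0,0,0,0],
    [0,0,1.7,0,0,0,0],
    [0,0,0,0,0,0,0],
    [0,0,0,0,0,0,0],
    [0,0,0,0,0,0,0],
    [0,0,0.2,0,0,0,0],
    [0,0,0.2,0,0,0,0],
    [0,0,0.2,0,0,0,0],
    [0,0,0,0,0,0,0],
    [0,0,0,0,0,0,0]
  ]
}}

```text
time: 6.4
tool_pos: [0.634, 0.0955, 0.0685]
tool_rot: [[0.744, 0.669, -0.002], [0.669, -0.744, 0.001], [-0.001, -0.002, -1.0]]
ft_force: [0.4, -0.1, -1.7]
width: 0.0151
finger_force: 58.9
```

Request:
{"method": "send_rows", "body": {
  "steps": [
    [0,0,0.2,0,0,0,0],
    [0,0,0.2,0,0,0,0],
    [0,0,0,0,0,0,0],
    [0,0,0,0,0,0,0]
  ]
}}

```text
time: 6.8
tool_pos: [0.634, 0.0954, 0.0644]
tool_rot: [[0.744, 0.669, -0.002], [0.669, -0.744, 0.001], [-0.001, -0.002, -1.0]]
ft_force: [-0.1, -0.4, -1.2]
width: 0.0152
finger_force: 58.9
```

Slipping over the pegs without force; continue down to the bed.

Request:
{"method": "send_rows", "body": {
  "steps": [
    [0,0,0.3,0,0,0,0],
    [0,0,0.3,0,0,0,0],
    [0,0,0.2,0,0,0,0],
    [0,0,0.1,0,0,0,0],
    [0,0,0,0,0,0,0],
    [0,0,0,0,0,0,0],
    [0,0,0,0,0,0,0]
  ]
}}

```text
time: 7.5
tool_pos: [0.6342, 0.0955, 0.0557]
tool_rot: [[0.744, 0.669, -0.002], [0.669, -0.744, 0.001], [-0.001, -0.001, -1.0]]
ft_force: [-0.7, 0.4, -1.2]
width: 0.0149
finger_force: 58.9
```

Request:
{"method": "send_rows", "body": {
  "steps": [
    [0,0,0.15,0,0,0,0],
    [0,0,0.1,0,0,0,0],
    [0,0,0,0,0,0,0],
    [0,0,0,0,0,0,0],
    [0,0,0,0,0,0,0.3],
    [0,0,0,0,0,0,0.55],
    [0,0,0,0,0,0,0.55],
    [0,0,-3,0,0,0,0.55],
    [0,0,-4.5,0,0,0,0.55],
    [0,0,-4.5,0,0,0,0.55]
  ]
}}

```text
time: 8.5
tool_pos: [0.6335, 0.0954, 0.1733]
tool_rot: [[0.744, 0.669, -0.004], [0.669, -0.744, 0.001], [-0.003, -0.003, -1.0]]
ft_force: [1.1, -0.1, 0.7]
width: 0.0468
finger_force: 0.0
```

```bash
python3 -c "
from plan import *
o=observe();print(o['tool_pos'])
plan([(.5846,.3357,.13,.179),(.5846,.3357,.048,.179,2.9)],.55)"
```

```text
[0.63345791 0.09537421 0.17325128]
[[2.07,-3.52,0.73,0,0,5.3,0.55],[1.74,-3.7,0.73,0,0,5.3,0.55],[1.39,-3.84,0.72,0,0.1,5.3,0.55],[1.03,-3.95,0.73,0,0,5.3,0.55],[0.66,-4.04,0.73,-0.1,0.1,5.3,0.55],[0.29,-4.08,0.72,0,0,5.2,0.55],[0,0,2.73,0,0,0,0.55],[0,0,2.73,0,0,0,0.55],[0,0.01,2.74,0,0,0,0.55]]
end [0.5846 0.3357 0.048 ]
```

```bash
cat > chk.py <<'E'
from fit import *
import sys
def check(tag,items):
    im,D=get_image("top");cv2.imwrite(f"pics/{tag}.png",im);hsv=cv2.cvtColor(im,cv2.COLOR_BGR2HSV);P=cloud("top",D)
    for n,p,z in items:
        m=((hsv[...,1]>110)&((hsv[...,0]<18)|(hsv[...,0]>172))&(hsv[...,2]>120)&(np.hypot(P[...,0]-p[0],P[...,1]-p[1])<.085))
        if z>.001:
            m&=render("top",[box(-L[n]/2-.005,L[n]/2+.005,-.027,.026,.02,.02),bboxes(n)[1]],p,z)>.5
        m=cv2.morphologyEx(m.astype(np.uint8),cv2.MORPH_CLOSE,np.ones((7,7)))
        k,l,st,_=cv2.connectedComponentsWithStats(m);m=(l==1+np.argmax(st[1:,4])).astype(float)
        r=fit({"top":m},[box(-L[n]/2,L[n]/2,-.022,.022,.02,.02),bboxes(n)[1]],p,z)
        g=render("top",[box(-L[n]/2+.003,L[n]/2-.003,.010,.019,.02,.02),box(-L[n]/2+.003,L[n]/2-.003,-.019,-.010,.02,.02)],r[0],z)>.9
        print(n,np.round(r[0],4),round(r[1],1),m.sum(),"topz",np.nanmedian(P[g][:,2]).round(4))
E
python3 -c "
from chk import *
check('c1',[('medium',(.5846,.3357,.179),0),('short',(.4452,.2803,.043),0),('long',(.6343,.0953,.733),.006)])"
```

```text
medium [0.5843 0.3355 0.1902] 26.2 579.0 topz 0.0224
short [0.4446 0.2799 0.0473] 20.2 494.0 topz 0.0227Traceback (most recent call last):
  File "<string>", line 3, in <module>
    check('c1',[('medium',(.5846,.3357,.179),0),('short',(.4452,.2803,.043),0),('long',(.6343,.0953,.733),.006)])
    ~~~~~^^^^^^^^^^^^^^^^^^^^^^^^^^^^^^^^^^^^^^^^^^^^^^^^^^^^^^^^^^^^^^^^^^^^^^^^^^^^^^^^^^^^^^^^^^^^^^^^^^^^^^^^
  File "chk.py", line 10, in check
    k,l,st,_=cv2.connectedComponentsWithStats(m);m=(l==1+np.argmax(st[1:,4])).astype(float)
                                                         ~~~~~~~~~^^^^^^^^^^
    return _wrapfunc(a, 'argmax', axis=axis, out=out, **kwds)
    return bound(*args, **kwds)
ValueError: attempt to get argmax of an empty sequence
```

Boards unmoved (long is hidden by the arm). Go to the medium board.

Request:
{"method": "send_rows", "body": {
  "steps": [
    [2.07,-3.52,0.73,0,0,5.3,0.55],
    [1.74,-3.7,0.73,0,0,5.3,0.55],
    [1.39,-3.84,0.72,0,0.1,5.3,0.55],
    [1.03,-3.95,0.73,0,0,5.3,0.55],
    [0.66,-4.04,0.73,-0.1,0.1,5.3,0.55],
    [0.29,-4.08,0.72,0,0,5.2,0.55],
    [0,0,2.73,0,0,0,0.55],
    [0,0,0,0,0,0,0.55],
    [0,0,0,0,0,0,0.55],
    [0,0,0,0,0,0,0.55]
  ]
}}

```text
time: 9.55
tool_pos: [0.5865, 0.3352, 0.1036]
tool_rot: [[0.984, 0.177, 0.003], [0.177, -0.984, 0.001], [0.004, -0.0, -1.0]]
ft_force: [0.8, -0.4, 1.0]
width: 0.047
finger_force: 0.0
```

```bash
python3 -c "
from plan import *
o=observe();print(o['tool_pos'])
plan([(.5845,.3356,.0475,.183,2.9)],.55)
from chk import *
check('c2',[('long',(.6343,.0953,.733),.006)])"
```

```text
[0.586515   0.33522257 0.10363564]
[[-0.11,-0.04,2.81,0,-0.1,-0.1,0.55],[-0.1,-0.03,2.8,0,-0.1,-0.2,0.55]]
end [0.5845 0.3356 0.0475]
long [0.6321 0.0956 0.7213] 89.0 808.0 topz 0.028
```

Request:
{"method": "send_rows", "body": {
  "steps": [
    [-0.05,0,2.8,0,0,0,0.55],
    [-0.05,0,2.8,0,0,0,0.55],
    [0,0,0,0,0,0,0.55],
    [0,0,0,0,0,0,0.55],
    [0,0,0,0,0,0,0.55],
    [0,0,0,0,0,0,0.55]
  ]
}}

```text
time: 10.2
tool_pos: [0.5862, 0.3361, 0.0489]
tool_rot: [[0.984, 0.178, 0.005], [0.178, -0.984, 0.002], [0.006, -0.001, -1.0]]
ft_force: [0.2, 0.3, 0.1]
width: 0.0466
finger_force: 0.0
```

Request:
{"method": "send_rows", "body": {
  "steps": [
    [-0.17,0,0.1,0,-0.3,-0.2,0.55],
    [0,0,0,0,0,0,0.55],
    [0,0,0,0,0,0,0.55],
    [0,0,0,0,0,0,0.55]
  ]
}}

```text
time: 10.6
tool_pos: [0.583, 0.3353, 0.0454]
tool_rot: [[0.983, 0.182, -0.003], [0.182, -0.983, -0.001], [-0.003, 0.0, -1.0]]
ft_force: [-0.3, -0.2, -0.3]
width: 0.0466
finger_force: 0.0
```

Request:
{"method": "send_rows", "body": {
  "steps": [
    [0,0,0,0,0,0,0.55],
    [0,0,0,0,0,0,0.55],
    [0,0,0,0,0,0,0.55],
    [0,0,0,0,0,0,0.55],
    [0,0,0,0,0,0,0.55],
    [0,0,0,0,0,0,0.55]
  ]
}}

```text
time: 11.2
tool_pos: [0.583, 0.3353, 0.0454]
tool_rot: [[0.983, 0.182, -0.003], [0.182, -0.983, -0.001], [-0.003, 0.0, -1.0]]
ft_force: [-0.8, 0.7, 0.1]
width: 0.047
finger_force: 0.0
```

Request:
{"method": "send_rows", "body": {
  "steps": [
    [0.15,0,-0.15,0,0.2,0,0.55],
    [0,0,0,0,0,0,0.55],
    [0,0,0,0,0,0,0.55],
    [0,0,0,0,0,0,0.55],
    [0,0,0,0,0,0,0.55],
    [0,0,0,0,0,0,0.55]
  ]
}}

```text
time: 11.8
tool_pos: [0.5845, 0.3356, 0.0469]
tool_rot: [[0.983, 0.182, 0.0], [0.182, -0.983, -0.0], [0.0, 0.0, -1.0]]
ft_force: [1.0, -0.1, -0.1]
width: 0.0472
finger_force: 0.0
```

Request:
{"method": "send_rows", "body": {
  "steps": [
    [0,0,0,0,0,0,0],
    [0,0,0,0,0,0,0],
    [0,0,0,0,0,0,0],
    [0,0,0,0,0,0,0],
    [0,0,-1,0,0,0,0],
    [0,0,-3,0,0,0,0],
    [0,0,-3,0,0,0,0],
    [0,0,-3,0,0,0,0],
    [0,0,0,0,0,0,0],
    [0,0,0,0,0,0,0]
  ]
}}

```text
time: 12.8
tool_pos: [0.5848, 0.3358, 0.1479]
tool_rot: [[0.983, 0.182, 0.002], [0.182, -0.983, 0.001], [0.002, -0.0, -1.0]]
ft_force: [0.2, -0.7, -1.7]
width: 0.0152
finger_force: 59.7
```

```bash
python3 -c "
from plan import *
o=observe();print(o['tool_pos'],o['width'])
plan([(.5751,-.024,.145,1.4874)],0,step=4)"
```

```text
[0.58477629 0.33577966 0.1478544 ] 0.015236658821403268
[[-0.75,3.52,0.03,0,0,-7.5,0],[-1.2,3.39,0.03,0,0,-7.5,0],[-1.63,3.21,0.02,0,0,-7.5,0],[-2.04,2.97,0.03,0,0,-7.5,0],[-2.41,2.67,0.02,0,0,-7.5,0],[-2.74,2.34,0.03,0,0,-7.5,0],[-3.02,1.96,0.02,0,0,-7.4,0],[-3.24,1.55,0.03,0,0,-7.5,0],[-3.42,1.12,0.02,0,0,-7.4,0],[-3.54,0.67,0.03,0.1,-0.1,-7.5,0]]
end [ 0.5751 -0.024   0.145 ]
```

Request:
{"method": "send_rows", "body": {
  "steps": [
    [-0.75,3.52,0.03,0,0,-7.5,0],
    [-1.2,3.39,0.03,0,0,-7.5,0],
    [-1.63,3.21,0.02,0,0,-7.5,0],
    [-2.04,2.97,0.03,0,0,-7.5,0],
    [-2.41,2.67,0.02,0,0,-7.5,0],
    [-2.74,2.34,0.03,0,0,-7.5,0],
    [-3.02,1.96,0.02,0,0,-7.4,0],
    [-3.24,1.55,0.03,0,0,-7.5,0],
    [-3.42,1.12,0.02,0,0,-7.4,0],
    [-3.54,0.67,0.03,0.1,-0.1,-7.5,0]
  ]
}}

```text
time: 13.8
tool_pos: [0.573, -0.0254, 0.1416]
tool_rot: [[0.077, 0.997, -0.006], [0.997, -0.077, -0.001], [-0.001, -0.006, -1.0]]
ft_force: [1.2, 0.3, -1.3]
width: 0.0153
finger_force: 59.7
```

Request:
{"method": "send_rows", "body": {
  "steps": [
    [0,0,0,0,0,0,0],
    [0,0,2.3,0,0,0,0],
    [0,0,2.3,0,0,0,0],
    [0,0,2.3,0,0,0,0],
    [0,0,0,0,0,0,0],
    [0,0,0,0,0,0,0],
    [0,0,0,0,0,0,0],
    [0,0,0,0,0,0,0],
    [0,0,0,0,0,0,0],
    [0,0,0,0,0,0,0]
  ]
}}

```text
time: 14.8
tool_pos: [0.5751, -0.0244, 0.0761]
tool_rot: [[0.083, 0.997, -0.001], [0.997, -0.083, -0.002], [-0.002, -0.0, -1.0]]
ft_force: [-0.9, -0.0, -1.9]
width: 0.0151
finger_force: 59.7
```

```bash
python3 -c "
from plan import *
o=observe();print(o['tool_pos'],o['width'],o['ft_force'])
plan([(.5751,-.024,.074,1.4874)],0,step=4)
from chk import *
check('c3',[('long',(.6343,.0953,.733),.006),('short',(.4448,.28,.046),0)])"
```

```text
[ 0.57511272 -0.0243518   0.07610341] 0.015132787680129054 [-0.9008824  -0.03533441 -1.88700728]
[[0.04,0,0.21,0,0.1,0,0]]
end [ 0.5751 -0.024   0.074 ]
long [0.6339 0.0986 0.6911] 126.7 681.0 topz 0.0286
short [0.4448 0.2799 0.045 ] 20.1 492.0 topz 0.0222
```

Request:
{"method": "send_rows", "body": {
  "steps": [
    [0.04,0,0.3,0,0,0,0],
    [0,0,0.3,0,0,0,0],
    [0,0,0.2,0,0,0,0],
    [0,0,0.2,0,0,0,0],
    [0,0,0,0,0,0,0],
    [0,0,0,0,0,0,0],
    [0,0,0,0,0,0,0]
  ]
}}

```text
time: 15.55
tool_pos: [0.5748, -0.0239, 0.0654]
tool_rot: [[0.083, 0.997, -0.002], [0.997, -0.083, -0.002], [-0.002, -0.001, -1.0]]
ft_force: [-0.7, 0.4, -1.1]
width: 0.0152
finger_force: 59.7
```

Request:
{"method": "send_rows", "body": {
  "steps": [
    [0,0,0.3,0,0,0,0],
    [0,0,0.3,0,0,0,0],
    [0,0,0.3,0,0,0,0],
    [0,0,0.2,0,0,0,0],
    [0,0,0.1,0,0,0,0],
    [0,0,0,0,0,0,0],
    [0,0,0,0,0,0,0],
    [0,0,0,0,0,0,0]
  ]
}}

```text
time: 16.35
tool_pos: [0.5748, -0.024, 0.0534]
tool_rot: [[0.083, 0.997, -0.001], [0.997, -0.083, -0.001], [-0.002, -0.001, -1.0]]
ft_force: [-0.5, 0.3, -0.5]
width: 0.0154
finger_force: 59.7
```

Request:
{"method": "send_rows", "body": {
  "steps": [
    [0,0,0.05,0,0,0,0],
    [0,0,0,0,0,0,0.3],
    [0,0,0,0,0,0,0.55],
    [0,0,0,0,0,0,0.55],
    [0,0,-3,0,0,0,0.55],
    [0,0,-4.5,0,0,0,0.55],
    [0,0,-4.5,0,0,0,0.55],
    [0,0,-1,0,0,0,0.55],
    [0,0,0,0,0,0,0.55],
    [0,0,0,0,0,0,0.55]
  ]
}}

```text
time: 17.35
tool_pos: [0.5742, -0.0236, 0.1814]
tool_rot: [[0.083, 0.997, -0.004], [0.997, -0.083, -0.001], [-0.001, -0.004, -1.0]]
ft_force: [0.1, 0.4, -0.6]
width: 0.047
finger_force: 0.0
```

```bash
python3 -c "
from plan import *
o=observe();print(o['tool_pos'])
plan([(.53,.16,.19,.75),(.4447,.28,.14,.045)],.55)
"
```

```text
[ 0.57418015 -0.02363925  0.18142496]
[[2.99,-0.99,-0.14,0,0,7,0.55],[2.85,-1.34,-0.14,0,0,7.1,0.55],[2.66,-1.69,-0.15,0,0,7,0.55],[2.43,-2,-0.14,0,0.1,7.1,0.55],[2.17,-2.28,-0.14,-0.1,0,7,0.55],[1.87,-2.52,-0.15,0,0.1,7.1,0.55],[0.32,-2.43,0.83,0,0,6.7,0.55],[0.04,-2.45,0.84,0,0,6.7,0.55],[-0.25,-2.44,0.83,0,0,6.7,0.55],[-0.53,-2.4,0.84,0,0,6.8,0.55]]
[[-0.82,-2.32,0.83,0,0,6.7,0.55],[-1.08,-2.2,0.84,0,0,6.8,0.55]]
end [0.4447 0.28   0.14  ]
```

Request:
{"method": "send_rows", "body": {
  "steps": [
    [2.99,-0.99,-0.14,0,0,7,0.55],
    [2.85,-1.34,-0.14,0,0,7.1,0.55],
    [2.66,-1.69,-0.15,0,0,7,0.55],
    [2.43,-2,-0.14,0,0.1,7.1,0.55],
    [2.17,-2.28,-0.14,-0.1,0,7,0.55],
    [1.87,-2.52,-0.15,0,0.1,7.1,0.55],
    [0.32,-2.43,0.83,0,0,6.7,0.55],
    [0.04,-2.45,0.84,0,0,6.7,0.55],
    [-0.25,-2.44,0.83,0,0,6.7,0.55],
    [-0.53,-2.4,0.84,0,0,6.8,0.55]
  ]
}}

```text
time: 18.35
tool_pos: [0.4717, 0.2401, 0.1542]
tool_rot: [[0.962, 0.272, -0.003], [0.272, -0.962, -0.001], [-0.004, 0.0, -1.0]]
ft_force: [-0.2, -0.2, -0.7]
width: 0.0468
finger_force: 0.0
```

Request:
{"method": "send_rows", "body": {
  "steps": [
    [-0.82,-2.32,0.83,0,0,6.7,0.55],
    [-1.08,-2.2,0.84,0,0,6.8,0.55],
    [0,0,0,0,0,0,0.55],
    [0,0,0,0,0,0,0.55],
    [0,0,0,0,0,0,0.55],
    [0,0,0,0,0,0,0.55],
    [0,0,0,0,0,0,0.55]
  ]
}}

```text
time: 19.05
tool_pos: [0.4461, 0.2793, 0.1413]
tool_rot: [[0.999, 0.044, 0.002], [0.044, -0.999, 0.0], [0.002, -0.0, -1.0]]
ft_force: [-0.6, 0.3, -0.0]
width: 0.0471
finger_force: 0.0
```

```bash
python3 -c "
from plan import *
o=observe();print(o['tool_pos'])
plan([(.4447,.28,.047,.045)],.55,step=3.2)
from chk import *
check('c4',[('medium',(.5751,-.024,1.4874),.006),('long',(.6343,.0953,.733),.006)])
a=cv2.imread('pics/c4.png')[80:300,90:460];cv2.imwrite('pics/c4c.png',cv2.resize(a,None,fx=2.1,fy=2.1,interpolation=2))
"
```

```text
[0.44610028 0.27932446 0.14126061]
[[-0.05,-0.02,3.14,0,0,0,0.55],[-0.05,-0.03,3.14,0,-0.1,0,0.55],[-0.05,-0.02,3.15,0,0,-0.1,0.55]]
end [0.4447 0.28   0.047 ]
medium [ 0.575  -0.024   1.4845] 86.2 666.0 topz 0.0283
long [0.6329 0.0963 0.723 ] 90.6 807.0 topz 0.0283
```

View pics/c4c.png

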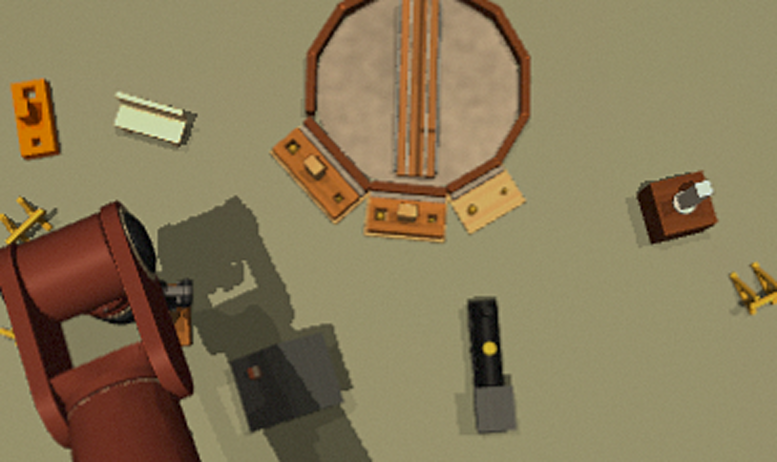

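Long and medium boards are seated flat with the pegs showing in their holes (crop 315,172 and 405,217). Next the short board.

Request:
{"method": "send_rows", "body": {
  "steps": [
    [-0.05,-0.03,3.1,0,0,0,0.55],
    [-0.05,-0.03,3.1,0,0,0,0.55],
    [0,0,3.1,0,0,0,0.55],
    [0,0,0,0,0,0,0.55],
    [0,0,0,0,0,0,0.55],
    [0,0,0,0,0,0,0.55],
    [0,0,0,0,0,0,0.55],
    [0,0,0,0,0,0,0.55],
    [0,0,0,0,0,0,0.55],
    [0,0,0,0,0,0,0.55]
  ]
}}

```text
time: 20.1
tool_pos: [0.4448, 0.2805, 0.0485]
tool_rot: [[0.999, 0.045, 0.002], [0.045, -0.999, 0.001], [0.002, -0.0, -1.0]]
ft_force: [0.5, 0.1, -0.4]
width: 0.0469
finger_force: 0.0
```

Request:
{"method": "send_rows", "body": {
  "steps": [
    [0,0,0,0,0,0,0],
    [0,0,0,0,0,0,0],
    [0,0,0,0,0,0,0],
    [0,0,0,0,0,0,0],
    [0,0,-1,0,0,0,0],
    [0,0,-3,0,0,0,0],
    [0,0,-4,0,0,0,0],
    [0,0,-4,0,0,0,0],
    [0,0,0,0,0,0,0],
    [0,0,0,0,0,0,0]
  ]
}}

```text
time: 21.1
tool_pos: [0.445, 0.2807, 0.1697]
tool_rot: [[0.999, 0.045, 0.004], [0.045, -0.999, 0.002], [0.004, -0.001, -1.0]]
ft_force: [-0.2, -1.1, -1.8]
width: 0.015
finger_force: 60.4
```

```bash
python3 -c "
from plan import *
o=observe();print(o['tool_pos'],o['width'])
plan([(.53,.12,.17,.75),(.6004,-.1333,.145,2.1111)],0,step=4.5)"
```

```text
[0.44503269 0.28074812 0.16973688] 0.015046411435412584
[[1.29,2.74,0,0,0,-6.7,0],[0.97,2.87,0,0,-0.1,-6.7,0],[0.63,2.97,-0.01,0,0,-6.8,0],[0.27,3.02,0,0,-0.1,-6.7,0],[-0.09,3.03,-0.01,0,0,-6.8,0],[-0.44,2.99,0,0,-0.1,-6.7,0],[-1.21,2.33,0.25,0,0,-7.8,0],[-1.52,2.15,0.25,0,0,-7.8,0],[-1.79,1.92,0.25,0,0,-7.8,0],[-2.04,1.66,0.25,0,0,-7.8,0]]
[[-2.25,1.37,0.25,0,0,-7.8,0],[-2.41,1.05,0.25,0,0,-7.8,0],[-2.53,0.72,0.25,0,0,-7.8,0],[-2.6,0.36,0.25,0,0,-7.8,0],[-2.63,0.01,0.26,0,0,-7.8,0],[-2.61,-0.35,0.25,0,0,-7.8,0]]
end [ 0.6004 -0.1333  0.145 ]
```

Request:
{"method": "send_rows", "body": {
  "steps": [
    [1.29,2.74,0,0,0,-6.7,0],
    [0.97,2.87,0,0,-0.1,-6.7,0],
    [0.63,2.97,0,0,0,-6.8,0],
    [0.27,3.02,0,0,-0.1,-6.7,0],
    [-0.09,3.03,0,0,0,-6.8,0],
    [-0.44,2.99,0,0,-0.1,-6.7,0],
    [-1.21,2.33,0.25,0,0,-7.8,0],
    [-1.52,2.15,0.25,0,0,-7.8,0],
    [-1.79,1.92,0.25,0,0,-7.8,0],
    [-2.04,1.66,0.25,0,0,-7.8,0]
  ]
}}

```text
time: 22.1
tool_pos: [0.5561, 0.0174, 0.1554]
tool_rot: [[0.268, 0.963, -0.008], [0.964, -0.268, -0.001], [-0.003, -0.007, -1.0]]
ft_force: [0.8, -0.2, -1.0]
width: 0.0152
finger_force: 60.2
```

Request:
{"method": "send_rows", "body": {
  "steps": [
    [-2.25,1.37,0.25,0,0,-7.8,0],
    [-2.41,1.05,0.25,0,0,-7.8,0],
    [-2.53,0.72,0.25,0,0,-7.8,0],
    [-2.6,0.36,0.25,0,0,-7.8,0],
    [-2.63,0.01,0.26,0,0,-7.8,0],
    [-2.61,-0.35,0.25,0,0,-7.8,0],
    [0,0,2.3,0,0,0,0],
    [0,0,2.3,0,0,0,0],
    [0,0,2.3,0,0,0,0],
    [0,0,0,0,0,0,0]
  ]
}}

```text
time: 23.1
tool_pos: [0.5957, -0.1328, 0.0682]
tool_rot: [[-0.514, 0.858, -0.012], [0.858, 0.514, 0.001], [0.007, -0.01, -1.0]]
ft_force: [-0.2, 0.9, -0.9]
width: 0.0152
finger_force: 60.2
```

Request:
{"method": "send_rows", "body": {
  "steps": [
    [0,0,0,0,0,0,0],
    [0,0,0,0,0,0,0],
    [0,0,0,0,0,0,0],
    [0,0,0,0,0,0,0],
    [0,0,0,0,0,0,0],
    [0,0,0,0,0,0,0]
  ]
}}

```text
time: 23.7
tool_pos: [0.5997, -0.1339, 0.0747]
tool_rot: [[-0.514, 0.858, -0.002], [0.858, 0.514, -0.002], [-0.001, -0.003, -1.0]]
ft_force: [-0.7, 1.0, -0.8]
width: 0.0152
finger_force: 60.2
```

```bash
python3 -c "
from plan import *
o=observe();print(o['tool_pos'],o['width'],o['ft_force'])
plan([(.6004,-.1333,.075,2.1111)],0)"
```

```text
[ 0.59965373 -0.13390552  0.07469828] 0.015229901865052967 [-0.6841786   1.02646716 -0.76626354]
[[0.01,0.1,-0.03,-0.2,0,0,0]]
end [ 0.6005 -0.1333  0.075 ]
```

Request:
{"method": "send_rows", "body": {
  "steps": [
    [0,0.07,0.3,-0.1,0,0,0],
    [0,0,0.2,0,0,0,0],
    [0,0,0.2,0,0,0,0],
    [0,0,0.2,0,0,0,0],
    [0,0,0,0,0,0,0],
    [0,0,0,0,0,0,0],
    [0,0,0,0,0,0,0]
  ]
}}

```text
time: 24.4
tool_pos: [0.6001, -0.1336, 0.0654]
tool_rot: [[-0.514, 0.858, -0.001], [0.858, 0.514, -0.001], [-0.0, -0.002, -1.0]]
ft_force: [0.5, 0.3, -1.4]
width: 0.015
finger_force: 60.3
```

Request:
{"method": "send_rows", "body": {
  "steps": [
    [0,0,0.3,0,0,0,0],
    [0,0,0.3,0,0,0,0],
    [0,0,0.2,0,0,0,0],
    [0,0,0.2,0,0,0,0],
    [0,0,0,0,0,0,0],
    [0,0,0,0,0,0,0],
    [0,0,0,0,0,0,0]
  ]
}}

```text
time: 25.1
tool_pos: [0.6001, -0.1336, 0.0554]
tool_rot: [[-0.514, 0.858, -0.001], [0.858, 0.514, -0.001], [-0.0, -0.002, -1.0]]
ft_force: [-0.4, 1.3, -1.2]
width: 0.0149
finger_force: 60.3
```

Request:
{"method": "send_rows", "body": {
  "steps": [
    [0,0,0.1,0,0,0,0],
    [0,0,0,0,0,0,0],
    [0,0,0,0,0,0,0.3],
    [0,0,0,0,0,0,0.55],
    [0,0,0,0,0,0,0.55],
    [0,0,-3,0,0,0,0.55],
    [0,0,-4.5,0,0,0,0.55],
    [0,0,-4.5,0,0,0,0.55],
    [0,0,-4.5,0,0,0,0.55],
    [0,0,0,0,0,0,0.55]
  ]
}}

```text
time: 26.1
tool_pos: [0.6043, -0.1347, 0.2291]
tool_rot: [[-0.514, 0.857, 0.013], [0.857, 0.515, -0.006], [-0.012, 0.008, -1.0]]
ft_force: [0.3, 1.0, 1.2]
width: 0.0473
finger_force: 0.0
```

```bash
cat > sty.py <<'E'
from fit import *
# stylus handle top + stand top from top0 cloud (same scene)
im=cv2.imread("pics/top0.png");D=np.load("topD.npy");P=cloud("top",D);hsv=cv2.cvtColor(im,cv2.COLOR_BGR2HSV)
r=np.hypot(P[...,0]-.575,P[...,1]+.37)<.09
for lo,hi in((.055,.067),(.067,.08),(.08,.12),(.12,.16)):
    m=r&(P[...,2]>lo)&(P[...,2]<hi);q=P[m];print(lo,hi,len(q),np.nanmean(q,0).round(4) if len(q) else '')
    if len(q)>6:
        c,s,a=cv2.minAreaRect(q[:,:2].astype(np.float32)*1000);print('  rect',np.round(c,1),np.round(s,1),round(a,1))
for cam in("top","scene"):
  for l in("stylus","stand_mouth","stylus_tip"):
    for x in landmark_of(cam,l)[:2]: print(cam,l,round(x["score"],2),np.round(x["point"],1),pix2w(cam,[x["point"]],z=.065).round(4))
a=cv2.resize(im[150:220,375:465],None,fx=6,fy=6,interpolation=2)
s=cv2.imread("pics/scene0.png")[170:250,115:215];s=cv2.resize(s,None,fx=5.2,fy=5.2,interpolation=2)[:420]
cv2.imwrite("pics/sty.png",np.hstack([a,np.pad(s,((0,420-s.shape[0]),(0,0),(0,0)))[:, :260]]))
E
python3 sty.py
```

```text
0.055 0.067 310 [ 0.5834 -0.3714  0.0642]
  rect [ 587.4 -375.9] [70.3 72. ] 14.3
0.067 0.08 278 [ 0.5835 -0.3717  0.0695]
  rect [ 586.4 -374.1] [69.1 70.5] 14.8
0.08 0.12 51 [ 0.583  -0.3701  0.0995]
  rect [ 581.8 -373. ] [25.  12.6] 62.5
0.12 0.16 80 [ 0.5852 -0.3736  0.14  ]
  rect [ 586.2 -375.3] [18.4 19.8] 12.6
top stylus 0.71 [321.2 253.4] [[ 0.3794 -0.1236  0.065 ]]
top stylus 0.61 [408.3 181.4] [[ 0.573  -0.3581  0.065 ]]
top stand_mouth 0.72 [415.7 175.2] [[ 0.5901 -0.3784  0.065 ]]
top stand_mouth 0.52 [282.4 184. ] [[ 0.5637 -0.0216  0.065 ]]
scene stand_mouth 0.66 [158.8 212.7] [[ 0.5933 -0.3644  0.065 ]]
scene stand_mouth 0.55 [373.8 228.6] [[0.4996 0.2603 0.065 ]]
```

View pics/sty.png

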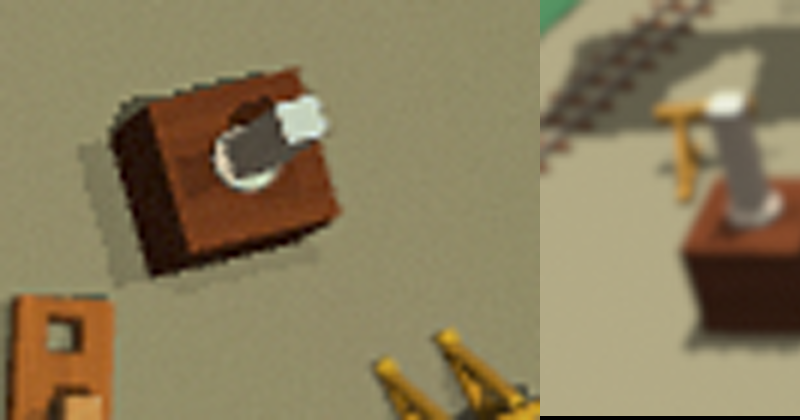

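Stand at crop (230,165) with the stylus's white top at (300,118). Fit both.

Run:
```python
from fit import *
im=cv2.imread("pics/top0.png");g=im.min(2).astype(float)
roi=np.zeros((420,560));roi[160:176,418:432]=1
m=np.clip((g-125)/80,0,1)*roi
print(np.round(fit({"top":m},[box(-.009,.009,-.009,.009,0,0)],[.586,-.375,.23],.143)[0],4),m.sum(),fitfree(m,"top",[.586,-.375,.23],.143,.009,.009))
hsv=cv2.cvtColor(im,cv2.COLOR_BGR2HSV);roi[:]=0;roi[158:196,390:434]=1
mm=((hsv[...,2]>85)&((hsv[...,1]>130)|(g>125))&roi.astype(bool)).astype(np.uint8)
mm=cv2.morphologyEx(mm,cv2.MORPH_CLOSE,np.ones((13,13)));mm=cv2.morphologyEx(mm,cv2.MORPH_OPEN,np.ones((5,5))).astype(float)
print(fitfree(mm,"top",[.587,-.375,.25],.065,.035,.035))
# collar top edge check
m2=np.clip((g-110)/60,0,1)*0
from station import get_image
from plan import *
o=observe();print(o['tool_pos'])
from chk import *
check('c5',[('short',(.6004,-.1333,2.111),.006)])
plan([(.586,-.375,.26,1.81)],1)
```

```text
[ 0.5872 -0.3767  0.2701] 36.875 (array([ 0.5873, -0.3766,  0.2757,  0.016 ,  0.0155]), np.float64(9.10686274509804), np.float64(36.875))
(array([ 0.5878, -0.3781,  0.2162,  0.0689,  0.0698]), np.float64(43.101960784313725), np.float64(679.0))
[ 0.5992128  -0.13300467  0.21677069]Traceback (most recent call last):
  File "<stdin>", line 16, in <module>
  File "chk.py", line 10, in check
    k,l,st,_=cv2.connectedComponentsWithStats(m);m=(l==1+np.argmax(st[1:,4])).astype(float)
                                                         ~~~~~~~~~^^^^^^^^^^
    return _wrapfunc(a, 'argmax', axis=axis, out=out, **kwds)
    return bound(*args, **kwds)
ValueError: attempt to get argmax of an empty sequence
```

Run:
```python
from plan import *
plan([(.5874,-.377,.23,1.82),(.5874,-.377,.19,1.82)],.55)
```

```text
[[-3.38,-2.26,-0.22,0,0,2.8,0.55],[-3.49,-2.1,-0.22,-0.1,0,2.8,0.55],[-3.59,-1.92,-0.22,0,0,2.8,0.55],[-3.68,-1.74,-0.22,-0.1,0,2.8,0.55],[-3.76,-1.56,-0.22,0,-0.1,2.7,0.55],[-3.83,-1.39,-0.22,-0.1,0,2.8,0.55],[0,0,4,0,0,0,0.55]]
end [ 0.5874 -0.377   0.19  ]
```

Request:
{"method": "send_rows", "body": {
  "steps": [
    [-3.38,-2.26,-0.22,0,0,2.8,0.55],
    [-3.49,-2.1,-0.22,0,0,2.8,0.55],
    [-3.59,-1.92,-0.22,0,0,2.8,0.55],
    [-3.68,-1.74,-0.22,0,0,2.8,0.55],
    [-3.76,-1.56,-0.22,0,0,2.7,0.55],
    [-3.83,-1.39,-0.22,0,0,2.8,0.55],
    [0,0,0,0,0,0,0.55],
    [0,0,0,0,0,0,0.55],
    [0,0,0,0,0,0,0.55],
    [0,0,0,0,0,0,0.55]
  ]
}}

```text
time: 27.45
tool_pos: [0.5885, -0.3759, 0.2322]
tool_rot: [[-0.248, 0.969, -0.002], [0.969, 0.248, -0.0], [0.0, -0.002, -1.0]]
ft_force: [0.3, -0.5, -0.2]
width: 0.0472
finger_force: 0.0
```

Request:
{"method": "send_rows", "body": {
  "steps": [
    [0,0,0,0,0,0,0.55],
    [0,0,0,0,0,0,0.55],
    [0,0,0,0,0,0,0.55],
    [0,0,0,0,0,0,0.55],
    [0,0,0,0,0,0,0.55]
  ]
}}

```text
time: 27.95
tool_pos: [0.5883, -0.3773, 0.2328]
tool_rot: [[-0.246, 0.969, -0.001], [0.969, 0.246, -0.001], [-0.001, -0.002, -1.0]]
ft_force: [0.6, -0.4, -0.3]
width: 0.047
finger_force: 0.0
```

```bash
sed -i 's/-.027,.026,.02,.02/-.025,.0245,.02,.02/; s/np.ones((7,7))/np.ones((5,5))/' chk.py
python3 - <<'E'
from plan import *
print(observe()["tool_pos"])
plan([(.5874,-.377,.105,1.82,3)],.55)
from chk import *
check('c6',[('short',(.6004,-.1333,2.111),.006),('medium',(.5751,-.024,1.4874),.006),('long',(.6343,.0953,.733),.006)])
im=cv2.imread("pics/c6.png");cv2.imwrite("pics/c6c.png",cv2.resize(im[140:220,210:350],None,fx=5.6,fy=5.6,interpolation=2))
E
```

```text
[ 0.58834279 -0.37725698  0.2328213 ]
[[0.01,-0.01,2.56,0,0,0,0.55],[0.01,-0.01,2.56,0,0,0,0.55],[0.01,-0.01,2.55,0,0,0,0.55],[0.01,-0.02,2.56,0,0,0,0.55],[0.02,-0.01,2.55,-0.1,0,0,0.55]]
end [ 0.5874 -0.377   0.105 ]
short [ 0.5992 -0.1327  2.0826] 68.0 531.0 topz 0.028
medium [ 0.5759 -0.0246  1.4899] 46.9 618.0 topz 0.0281
long [0.6322 0.0951 0.7249] 63.8 779.0 topz 0.0281
```

View pics/c6c.png

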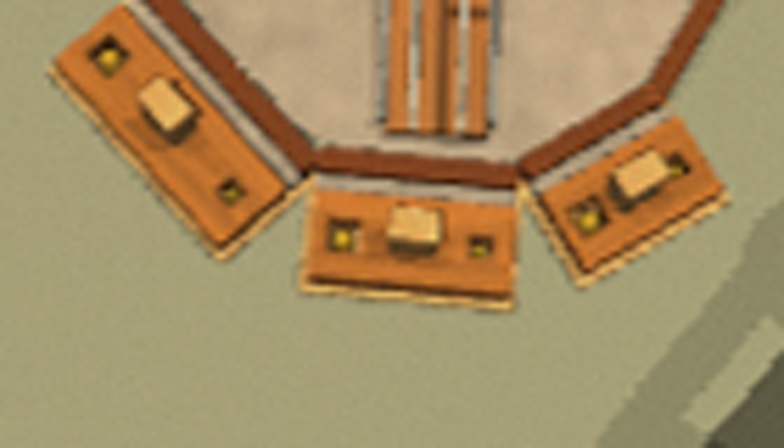

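All three boards are seated, with pegs in the holes and grey joints open toward the kerb. Next the stylus.

Request:
{"method": "send_rows", "body": {
  "steps": [
    [0.01,-0.02,2.5,0,0,0,0.55],
    [0.01,-0.02,2.5,0,0,0,0.55],
    [0.01,-0.02,2.5,0,0,0,0.55],
    [0,0,2.5,0,0,0,0.55],
    [0,0,2.5,0,0,0,0.55],
    [0,0,0.2,0,0,0,0.55],
    [0,0,0,0,0,0,0.55],
    [0,0,0,0,0,0,0.55],
    [0,0,0,0,0,0,0.55],
    [0,0,0,0,0,0,0.55]
  ]
}}

```text
time: 29.0
tool_pos: [0.5882, -0.3779, 0.1076]
tool_rot: [[-0.246, 0.969, 0.001], [0.969, 0.246, -0.003], [-0.003, -0.0, -1.0]]
ft_force: [0.3, 0.1, -0.1]
width: 0.0472
finger_force: 0.0
```

Request:
{"method": "send_rows", "body": {
  "steps": [
    [0,0,0,0,0,0,0.55],
    [0,0,0,0,0,0,0.55],
    [0,0,0,0,0,0,0.55],
    [0,0,0,0,0,0,0.55],
    [0,0,0,0,0,0,0.55]
  ]
}}

```text
time: 29.5
tool_pos: [0.5874, -0.3773, 0.1056]
tool_rot: [[-0.246, 0.969, -0.002], [0.969, 0.246, -0.001], [-0.001, -0.002, -1.0]]
ft_force: [-1.2, 0.6, -0.4]
width: 0.0467
finger_force: 0.0
```

Request:
{"method": "send_rows", "body": {
  "steps": [
    [0,0,0,0,0,0,0],
    [0,0,0,0,0,0,0],
    [0,0,0,0,0,0,0],
    [0,0,0,0,0,0,0],
    [0,0,0,0,0,0,0],
    [0,0,0,0,0,0,0]
  ]
}}

```text
time: 30.1
tool_pos: [0.5874, -0.3773, 0.1057]
tool_rot: [[-0.246, 0.969, -0.002], [0.969, 0.246, -0.001], [-0.001, -0.002, -1.0]]
ft_force: [0.0, 1.0, -0.4]
width: 0.0177
finger_force: 59.9
```

```bash
cat > pts.py <<'E'
from fit import place,L
import numpy as np
S=dict(long=(.6343,.0953,-2.4084),medium=(.5751,-.024,-1.6542),short=(.6004,-.1333,-1.0305))
def pt(n,k): 
    x={"a":-L[n]/2+.012,"b":0,"c":L[n]/2-.012}[k]
    return place(np.array([[x,.027,.011]]),S[n],.006)[0]
E
python3 - <<'E'
from plan import *
from pts import *
o=observe();print(o["tool_pos"],o["tool_rot"][0],o["width"],o["finger_force"],o["ft_force"])
for n in S: print(n,[pt(n,k).round(4).tolist() for k in "abc"])
E
```

```text
[ 0.58741084 -0.37731066  0.10569411] [-0.24631957  0.96918732 -0.0016159 ] 0.017658070669015934 59.861955642700195 [ 0.00898326  0.98854109 -0.35096212]
long [[0.6899, 0.109, 0.017], [0.6524, 0.0752, 0.017], [0.6148, 0.0414, 0.017]]
medium [[0.6052, 0.0116, 0.017], [0.602, -0.0262, 0.017], [0.5988, -0.0641, 0.017]]
short [[0.6092, -0.0954, 0.017], [0.6236, -0.1194, 0.017], [0.638, -0.1434, 0.017]]
```

Run:
```python
from plan import *
plan([(.5874,-.3773,.197,1.8197,2.3),(.6914,.1103,.17,1.82)],0,step=4.4)
```

```text
[[0,0,-2.28,0,0,0,0],[0,-0.01,-2.28,0,0,0,0],[0,0,-2.29,-0.1,0,0,0],[0,0,-2.28,0,0,0,0],[3.72,1.84,0.22,0,0,0,0],[3.72,1.84,0.22,0,0,0,0],[3.73,1.84,0.22,0,0,0,0],[3.72,1.84,0.22,0,0,0,0],[3.73,1.84,0.22,0,0,0,0],[3.72,1.84,0.22,0,0,0,0]]
[[3.73,1.84,0.22,0,0,0,0],[3.72,1.84,0.23,0,0,0,0],[3.73,1.84,0.22,0,0,0,0],[3.72,1.84,0.23,0,0,0,0],[3.73,1.84,0.22,0,0,0,0],[3.72,1.85,0.23,0,0,0,0]]
end [0.6914 0.1103 0.17  ]
```

Request:
{"method": "send_rows", "body": {
  "steps": [
    [0,0,-1,0,0,0,0],
    [0,0,-2.3,0,0,0,0],
    [0,0,-2.3,0,0,0,0],
    [0,0,-2.3,0,0,0,0],
    [0,0,-1.5,0,0,0,0],
    [1.8,0.9,0,0,0,0,0],
    [3.72,1.84,0,0,0,0,0],
    [3.72,1.84,0,0,0,0,0],
    [3.72,1.84,0,0,0,0,0],
    [3.72,1.84,0,0,0,0,0]
  ]
}}

```text
time: 31.1
tool_pos: [0.6261, -0.1923, 0.1982]
tool_rot: [[-0.247, 0.969, -0.003], [0.969, 0.247, 0.0], [0.001, -0.003, -1.0]]
ft_force: [1.2, -0.2, -0.8]
width: 0.0174
finger_force: 59.9
```

Request:
{"method": "send_rows", "body": {
  "steps": [
    [3.72,1.84,0,0,0,0,0],
    [3.72,1.84,0,0,0,0,0],
    [3.72,1.84,0,0,0,0,0],
    [3.72,1.84,0,0,0,0,0],
    [3.72,1.84,0,0,0,0,0],
    [3.72,1.84,0,0,0,0,0],
    [3.72,1.84,0,0,0,0,0],
    [1.9,0.95,0,0,0,0,0],
    [0,0,0,0,0,0,0],
    [0,0,0,0,0,0,0]
  ]
}}

```text
time: 32.1
tool_pos: [0.6912, 0.1098, 0.1982]
tool_rot: [[-0.247, 0.969, -0.003], [0.969, 0.247, -0.002], [-0.001, -0.003, -1.0]]
ft_force: [1.2, -1.3, -1.2]
width: 0.0171
finger_force: 59.9
```

Request:
{"method": "send_rows", "body": {
  "steps": [
    [0,0,0,0,0,0,0],
    [0,0,0,0,0,0,0],
    [0,0,0,0,0,0,0],
    [0,0,0,0,0,0,0],
    [0,0,0,0,0,0,0],
    [0,0,0,0,0,0,0],
    [0,0,0,0,0,0,0],
    [0,0,0,0,0,0,0]
  ]
}}

```text
time: 32.9
tool_pos: [0.6918, 0.1097, 0.1991]
tool_rot: [[-0.246, 0.969, -0.001], [0.969, 0.246, -0.001], [-0.001, -0.002, -1.0]]
ft_force: [-0.9, -0.1, -0.5]
width: 0.0173
finger_force: 59.9
```

Run:
```python
from plan import *
print(observe()["tool_pos"],observe()["ft_force"])
plan([(.6914,.1103,.122,1.82,2.5)],0)
```

```text
[0.69182567 0.109714   0.19907064] [-0.93228082 -0.07605167 -0.48156879]
[[0.02,0,1.93,0,0,0,0],[0.02,0,1.93,0,0,0,0],[0.02,-0.01,1.92,0,0,0,0],[0.01,0,1.93,-0.1,0,0,0]]
end [0.6915 0.1103 0.122 ]
```

Request:
{"method": "send_rows", "body": {
  "steps": [
    [0.02,0,1.9,0,0,0,0],
    [0.02,0,1.9,0,0,0,0],
    [0.02,0,1.9,0,0,0,0],
    [0.01,0,1.3,0,0,0,0],
    [0,0,0,0,0,0,0],
    [0,0,0,0,0,0,0],
    [0,0,0,0,0,0,0],
    [0,0,0,0,0,0,0],
    [0,0,0,0,0,0,0],
    [0,0,0,0,0,0,0]
  ]
}}

```text
time: 33.9
tool_pos: [0.6918, 0.1103, 0.1298]
tool_rot: [[-0.246, 0.969, -0.0], [0.969, 0.246, -0.001], [-0.001, -0.001, -1.0]]
ft_force: [0.3, -0.5, -0.2]
width: 0.0169
finger_force: 60.0
```

Run:
```python
from plan import *
from h import *
print(observe()["tool_pos"],observe()["ft_force"])
im,D=get_image("scene");im2,D2=get_image("top")
t=np.array(observe()["tool_pos"])-[0,0,.1007]
u,v=w2pix("scene",[t])[0];print(u,v)
u0,v0=int(u)-50,int(v)-35
a=cv2.resize(im[v0:v0+70,u0:u0+100],None,fx=7,fy=7,interpolation=2)
cv2.drawMarker(a,(int((u-u0+.5)*7),int((v-v0+.5)*7)),(0,0,255),0,20,1)
cv2.imwrite("pics/tip.png",a)
```

```text
[0.69184381 0.1102786  0.12978883] [ 0.28004414 -0.45360539 -0.19102616]
305.02176263870166 276.5239037143444
```

View pics/tip.png

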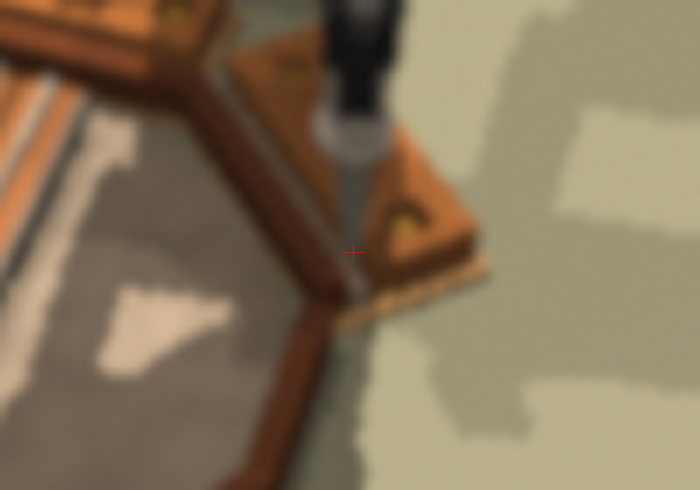

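The tip (picture 353,252) hangs over the joint just behind the kerb. Lower to the floor.

Request:
{"method": "send_rows", "body": {
  "steps": [
    [0,0,0.4,0,0,0,0],
    [0,0,0.4,0,0,0,0],
    [0,0,0.2,0,0,0,0],
    [0,0,0,0,0,0,0],
    [0,0,0,0,0,0,0],
    [0,0,0,0,0,0,0],
    [0,0,0,0,0,0,0],
    [0,0,0,0,0,0,0],
    [0,0,0,0,0,0,0]
  ]
}}

```text
time: 34.9
tool_pos: [0.6916, 0.1103, 0.1192]
tool_rot: [[-0.246, 0.969, -0.001], [0.969, 0.246, -0.001], [-0.001, -0.002, -1.0]]
ft_force: [0.4, -1.0, -0.7]
width: 0.0175
finger_force: 60.0
```

Request:
{"method": "send_rows", "body": {
  "steps": [
    [0,0,0.1,0,0,0,0],
    [0,0,0,0,0,0,0],
    [0,0,0,0,0,0,0],
    [0,0,0,0,0,0,0]
  ]
}}

```text
time: 35.3
tool_pos: [0.6915, 0.1102, 0.118]
tool_rot: [[-0.246, 0.969, -0.001], [0.969, 0.246, -0.001], [-0.001, -0.002, -1.0]]
ft_force: [-0.4, -0.6, -2.2]
width: 0.0172
finger_force: 60.0
```

Request:
{"method": "send_rows", "body": {
  "steps": [
    [0,0,0.1,0,0,0,0],
    [0,0,0,0,0,0,0],
    [0,0,0,0,0,0,0],
    [0,0,0,0,0,0,0]
  ]
}}

```text
time: 35.7
tool_pos: [0.6917, 0.1103, 0.1175]
tool_rot: [[-0.246, 0.969, -0.001], [0.969, 0.246, -0.001], [-0.001, -0.001, -1.0]]
ft_force: [-0.1, -0.3, 1.7]
width: 0.0171
finger_force: 60.4
```

Request:
{"method": "send_rows", "body": {
  "steps": [
    [-0.094,-0.18,0,0,0,0,0],
    [-0.094,-0.18,0,0,0,0,0],
    [-0.094,-0.18,0,0,0,0,0],
    [-0.094,-0.18,0,0,0,0,0],
    [-0.094,-0.18,0,0,0,0,0],
    [-0.094,-0.18,0,0,0,0,0],
    [-0.094,-0.18,0,0,0,0,0],
    [-0.094,-0.18,0,0,0,0,0],
    [-0.094,-0.18,0,0,0,0,0],
    [-0.094,-0.18,0,0,0,0,0]
  ]
}}

```text
time: 36.7
tool_pos: [0.6766, 0.0967, 0.1174]
tool_rot: [[-0.246, 0.969, -0.001], [0.969, 0.246, -0.001], [-0.001, -0.001, -1.0]]
ft_force: [1.8, 2.6, 3.2]
width: 0.0174
finger_force: 60.6
```

```bash
cat > lat.py <<'E'
import sys
from pts import *
from station import observe
n=sys.argv[1];o=observe();s=S[n];d=np.array(o["tool_pos"][:2])-s[:2];c,k=np.cos(s[2]),np.sin(s[2])
T=np.array(o["tool_rot"])
print("x %.1f y %.1f (27)"%(1000*(c*d[0]+k*d[1]),1000*(-k*d[0]+c*d[1])),np.round(o["tool_pos"],4),np.round(o["ft_force"],1))
e=np.array([c,k,0]);f=np.array([-k,c,0]);print("0.2cm along x in tool:",(T.T@e*.2).round(3),"1mm +y:",(T.T@f*.1).round(3))
E
python3 lat.py long
```

```text
x -32.3 y 27.2 (27) [0.6766 0.0967 0.1174] [1.8 2.6 3.2]
0.2cm along x in tool: [-0.093 -0.177  0.   ] 1mm +y: [-0.088  0.047  0.   ]
```

Request:
{"method": "send_rows", "body": {
  "steps": [
    [-0.094,-0.177,0,0,0,0,0],
    [-0.094,-0.177,0,0,0,0,0],
    [-0.094,-0.177,0,0,0,0,0],
    [-0.094,-0.177,0,0,0,0,0],
    [-0.094,-0.177,0,0,0,0,0],
    [-0.094,-0.177,0,0,0,0,0],
    [-0.094,-0.177,0,0,0,0,0],
    [-0.094,-0.177,0,0,0,0,0],
    [-0.094,-0.177,0,0,0,0,0],
    [-0.094,-0.177,0,0,0,0,0]
  ]
}}

```text
time: 37.7
tool_pos: [0.6616, 0.0832, 0.1174]
tool_rot: [[-0.246, 0.969, -0.001], [0.969, 0.246, -0.001], [-0.001, -0.001, -1.0]]
ft_force: [3.0, 3.0, 5.5]
width: 0.0172
finger_force: 60.8
```

Request:
{"method": "send_rows", "body": {
  "steps": [
    [-0.094,-0.177,0,0,0,0,0],
    [-0.094,-0.177,0,0,0,0,0],
    [-0.094,-0.177,0,0,0,0,0],
    [-0.094,-0.177,0,0,0,0,0],
    [-0.094,-0.177,0,0,0,0,0],
    [-0.094,-0.177,0,0,0,0,0],
    [-0.094,-0.177,0,0,0,0,0],
    [-0.094,-0.177,0,0,0,0,0],
    [-0.094,-0.177,0,0,0,0,0],
    [-0.094,-0.177,0,0,0,0,0]
  ]
}}

```text
time: 38.7
tool_pos: [0.6468, 0.0697, 0.1174]
tool_rot: [[-0.246, 0.969, -0.001], [0.969, 0.246, -0.001], [-0.001, -0.001, -1.0]]
ft_force: [2.8, 2.1, 5.2]
width: 0.0173
finger_force: 60.8
```

```bash
python3 lat.py long
```

```text
x 7.9 y 27.3 (27) [0.6468 0.0697 0.1174] [2.8 2.1 5.2]
0.2cm along x in tool: [-0.093 -0.177  0.   ] 1mm +y: [-0.088  0.047  0.   ]
```

Request:
{"method": "send_rows", "body": {
  "steps": [
    [-0.092,-0.178,0,0,0,0,0],
    [-0.092,-0.178,0,0,0,0,0],
    [-0.092,-0.178,0,0,0,0,0],
    [-0.092,-0.178,0,0,0,0,0],
    [-0.092,-0.178,0,0,0,0,0],
    [-0.092,-0.178,0,0,0,0,0],
    [-0.092,-0.178,0,0,0,0,0],
    [-0.092,-0.178,0,0,0,0,0],
    [-0.092,-0.178,0,0,0,0,0],
    [-0.092,-0.178,0,0,0,0,0]
  ]
}}

```text
time: 39.7
tool_pos: [0.6317, 0.0565, 0.1174]
tool_rot: [[-0.246, 0.969, -0.001], [0.969, 0.246, -0.001], [-0.001, -0.001, -1.0]]
ft_force: [3.7, 3.5, 4.8]
width: 0.0174
finger_force: 60.8
```

Request:
{"method": "send_rows", "body": {
  "steps": [
    [-0.092,-0.178,0,0,0,0,0],
    [-0.092,-0.178,0,0,0,0,0],
    [-0.092,-0.178,0,0,0,0,0],
    [-0.092,-0.178,0,0,0,0,0],
    [-0.092,-0.178,0,0,0,0,0],
    [-0.092,-0.178,0,0,0,0,0],
    [-0.092,-0.178,0,0,0,0,0],
    [-0.092,-0.178,0,0,0,0,0],
    [-0.092,-0.178,0,0,0,0,0],
    [-0.092,-0.178,0,0,0,0,0]
  ]
}}

```text
time: 40.7
tool_pos: [0.6167, 0.0432, 0.1174]
tool_rot: [[-0.246, 0.969, -0.001], [0.969, 0.246, -0.001], [-0.0, -0.001, -1.0]]
ft_force: [3.9, 2.8, 5.5]
width: 0.0175
finger_force: 60.8
```

Request:
{"method": "send_rows", "body": {
  "steps": [
    [-0.092,-0.178,0,0,0,0,0],
    [-0.092,-0.178,0,0,0,0,0],
    [0,0,0,0,0,0,0],
    [0,0,0,0,0,0,0],
    [0,0,0,0,0,0,0]
  ]
}}

```text
time: 41.2
tool_pos: [0.6134, 0.0402, 0.1173]
tool_rot: [[-0.246, 0.969, -0.002], [0.969, 0.246, -0.001], [-0.001, -0.003, -1.0]]
ft_force: [2.6, 2.9, 6.3]
width: 0.0173
finger_force: 60.9
```

```bash
python3 lat.py long
python3 - <<'E'
from plan import *
from pts import *
p=np.array(observe()["tool_pos"]);T=np.array(observe()["tool_rot"])
a=pt("medium","a");b=pt("medium","c");d=(b-a)/np.linalg.norm(b-a);q=a-.002*d
print("shift to medium start, tool cm",(T.T@np.r_[q[:2]-p[:2],0]*100).round(2),"0.2cm",(T.T@d*.2).round(3))
E
```

```text
x 52.4 y 26.9 (27) [0.6134 0.0402 0.1173] [2.6 2.9 6.3]
0.2cm along x in tool: [-0.093 -0.177  0.001] 1mm +y: [-0.088  0.047 -0.   ]
shift to medium start, tool cm [-2.38 -1.44  0.01] 0.2cm [-0.189 -0.065  0.   ]
```

Request:
{"method": "send_rows", "body": {
  "steps": [
    [0,0,-1.2,0,0,0,0],
    [0,0,-1.3,0,0,0,0],
    [-1.19,-0.72,0,0,0,0,0],
    [-1.19,-0.72,0,0,0,0,0],
    [0,0,0,0,0,0,0],
    [0,0,0,0,0,0,0],
    [0,0,0,0,0,0,0],
    [0,0,0,0,0,0,0],
    [0,0,0,0,0,0,0],
    [0,0,0,0,0,0,0]
  ]
}}

```text
time: 42.2
tool_pos: [0.6057, 0.0142, 0.1422]
tool_rot: [[-0.247, 0.969, -0.002], [0.969, 0.247, -0.001], [-0.001, -0.002, -1.0]]
ft_force: [-0.1, 0.9, -1.4]
width: 0.0177
finger_force: 59.9
```

```bash
python3 lat.py medium
```

```text
x -40.6 y 27.3 (27) [0.6057 0.0142 0.1422] [-0.1  0.9 -1.4]
0.2cm along x in tool: [-0.189 -0.065  0.   ] 1mm +y: [-0.033  0.095 -0.   ]
```

Request:
{"method": "send_rows", "body": {
  "steps": [
    [-0.04,-0.03,0.8,0,0,0,0],
    [0,0,0.8,0,0,0,0],
    [0,0,0.5,0,0,0,0],
    [0,0,0.2,0,0,0,0],
    [0,0,0,0,0,0,0],
    [0,0,0,0,0,0,0],
    [0,0,0,0,0,0,0],
    [0,0,0,0,0,0,0],
    [0,0,0,0,0,0,0],
    [0,0,0,0,0,0,0]
  ]
}}

```text
time: 43.2
tool_pos: [0.6055, 0.0134, 0.1195]
tool_rot: [[-0.246, 0.969, -0.001], [0.969, 0.246, -0.001], [-0.001, -0.001, -1.0]]
ft_force: [-0.6, 0.2, -0.9]
width: 0.0173
finger_force: 59.9
```

Request:
{"method": "send_rows", "body": {
  "steps": [
    [0,0,0.1,0,0,0,0],
    [0,0,0,0,0,0,0],
    [0,0,0,0,0,0,0],
    [0,0,0,0,0,0,0]
  ]
}}

```text
time: 43.6
tool_pos: [0.6054, 0.0134, 0.1183]
tool_rot: [[-0.246, 0.969, -0.001], [0.969, 0.246, -0.001], [-0.001, -0.002, -1.0]]
ft_force: [0.8, 1.2, -1.2]
width: 0.0171
finger_force: 59.9
```

```bash
python3 lat.py medium
```

```text
x -39.8 y 27.1 (27) [0.6054 0.0134 0.1183] [ 0.8  1.2 -1.2]
0.2cm along x in tool: [-0.189 -0.065  0.   ] 1mm +y: [-0.033  0.095 -0.   ]
```

Request:
{"method": "send_rows", "body": {
  "steps": [
    [0,0,0.1,0,0,0,0],
    [0,0,0,0,0,0,0],
    [0,0,0,0,0,0,0],
    [0,0,0,0,0,0,0]
  ]
}}

```text
time: 44.0
tool_pos: [0.6056, 0.0134, 0.1175]
tool_rot: [[-0.246, 0.969, -0.001], [0.969, 0.246, -0.001], [-0.001, -0.001, -1.0]]
ft_force: [0.3, -0.5, 0.8]
width: 0.0176
finger_force: 60.2
```

Request:
{"method": "send_rows", "body": {
  "steps": [
    [-0.189,-0.065,0.02,0,0,0,0],
    [-0.189,-0.065,0,0,0,0,0],
    [-0.189,-0.065,0,0,0,0,0],
    [-0.189,-0.065,0,0,0,0,0],
    [-0.189,-0.065,0,0,0,0,0],
    [-0.189,-0.065,0,0,0,0,0],
    [-0.189,-0.065,0,0,0,0,0],
    [-0.189,-0.065,0,0,0,0,0],
    [-0.189,-0.065,0,0,0,0,0],
    [-0.189,-0.065,0,0,0,0,0]
  ]
}}

```text
time: 45.0
tool_pos: [0.604, -0.0065, 0.1174]
tool_rot: [[-0.246, 0.969, -0.001], [0.969, 0.246, -0.001], [-0.0, -0.001, -1.0]]
ft_force: [0.3, 3.7, 4.7]
width: 0.017
finger_force: 60.7
```

Request:
{"method": "send_rows", "body": {
  "steps": [
    [-0.189,-0.065,0,0,0,0,0],
    [-0.189,-0.065,0,0,0,0,0],
    [-0.189,-0.065,0,0,0,0,0],
    [-0.189,-0.065,0,0,0,0,0],
    [-0.189,-0.065,0,0,0,0,0],
    [-0.189,-0.065,0,0,0,0,0],
    [-0.189,-0.065,0,0,0,0,0],
    [-0.189,-0.065,0,0,0,0,0],
    [-0.189,-0.065,0,0,0,0,0],
    [-0.189,-0.065,0,0,0,0,0]
  ]
}}

```text
time: 46.0
tool_pos: [0.6023, -0.0264, 0.1174]
tool_rot: [[-0.246, 0.969, -0.001], [0.969, 0.246, -0.001], [-0.0, -0.001, -1.0]]
ft_force: [-0.2, 4.2, 5.8]
width: 0.017
finger_force: 60.8
```

```bash
python3 lat.py medium
```

```text
x 0.1 y 27.3 (27) [ 0.6023 -0.0264  0.1174] [-0.2  4.2  5.8]
0.2cm along x in tool: [-0.189 -0.065  0.   ] 1mm +y: [-0.033  0.095 -0.   ]
```

Request:
{"method": "send_rows", "body": {
  "steps": [
    [-0.189,-0.066,0,0,0,0,0],
    [-0.189,-0.066,0,0,0,0,0],
    [-0.189,-0.066,0,0,0,0,0],
    [-0.189,-0.066,0,0,0,0,0],
    [-0.189,-0.066,0,0,0,0,0],
    [-0.189,-0.066,0,0,0,0,0],
    [-0.189,-0.066,0,0,0,0,0],
    [-0.189,-0.066,0,0,0,0,0],
    [-0.189,-0.066,0,0,0,0,0],
    [-0.189,-0.066,0,0,0,0,0]
  ]
}}

```text
time: 47.0
tool_pos: [0.6004, -0.0463, 0.1173]
tool_rot: [[-0.246, 0.969, -0.001], [0.969, 0.246, -0.001], [-0.0, -0.002, -1.0]]
ft_force: [0.0, 4.7, 5.0]
width: 0.0173
finger_force: 60.9
```

Request:
{"method": "send_rows", "body": {
  "steps": [
    [-0.189,-0.066,0,0,0,0,0],
    [-0.189,-0.066,0,0,0,0,0],
    [-0.189,-0.066,0,0,0,0,0],
    [-0.189,-0.066,0,0,0,0,0],
    [-0.189,-0.066,0,0,0,0,0],
    [-0.189,-0.066,0,0,0,0,0],
    [-0.189,-0.066,0,0,0,0,0],
    [-0.189,-0.066,0,0,0,0,0],
    [-0.189,-0.066,0,0,0,0,0],
    [-0.189,-0.066,0,0,0,0,0]
  ]
}}

```text
time: 48.0
tool_pos: [0.5987, -0.0662, 0.1174]
tool_rot: [[-0.246, 0.969, -0.002], [0.969, 0.246, -0.0], [-0.0, -0.002, -1.0]]
ft_force: [0.6, 4.1, 5.9]
width: 0.017
finger_force: 60.9
```

Request:
{"method": "send_rows", "body": {
  "steps": [
    [0,0,0,0,0,0,0],
    [0,0,0,0,0,0,0],
    [0,0,0,0,0,0,0]
  ]
}}

```text
time: 48.3
tool_pos: [0.5986, -0.0667, 0.1174]
tool_rot: [[-0.246, 0.969, -0.002], [0.969, 0.246, -0.002], [-0.001, -0.002, -1.0]]
ft_force: [0.2, 3.3, 4.8]
width: 0.017
finger_force: 60.9
```

```bash
python3 lat.py medium
python3 - <<'E'
from plan import *
from pts import *
p=np.array(observe()["tool_pos"]);T=np.array(observe()["tool_rot"])
a=pt("short","a");b=pt("short","c");d=(b-a)/np.linalg.norm(b-a);q=a-.002*d
print("shift to short start, tool cm",(T.T@np.r_[q[:2]-p[:2],0]*100).round(2),"0.2cm",(T.T@d*.2).round(3))
E
```

```text
x 40.6 y 26.9 (27) [ 0.5986 -0.0667  0.1174] [0.2 3.3 4.8]
0.2cm along x in tool: [-0.189 -0.065  0.   ] 1mm +y: [-0.033  0.095 -0.   ]
shift to short start, tool cm [-2.85  0.26  0.  ] 0.2cm [-0.192  0.057  0.   ]
```

Request:
{"method": "send_rows", "body": {
  "steps": [
    [0,0,-1.2,0,0,0,0],
    [0,0,-1.3,0,0,0,0],
    [-1.42,0.13,0,0,0,0,0],
    [-1.42,0.13,0,0,0,0,0],
    [0,0,0,0,0,0,0],
    [0,0,0,0,0,0,0],
    [0,0,0,0,0,0,0],
    [0,0,0,0,0,0,0],
    [0,0,0,0,0,0,0],
    [0,0,0,0,0,0,0]
  ]
}}

```text
time: 49.3
tool_pos: [0.6082, -0.0929, 0.1422]
tool_rot: [[-0.247, 0.969, -0.002], [0.969, 0.247, -0.001], [-0.001, -0.002, -1.0]]
ft_force: [-0.1, 0.2, -0.6]
width: 0.0175
finger_force: 60.0
```

```bash
python3 lat.py short
```

```text
x -30.6 y 27.4 (27) [ 0.6082 -0.0929  0.1422] [-0.1  0.2 -0.6]
0.2cm along x in tool: [-0.192  0.057  0.   ] 1mm +y: [ 0.029  0.096 -0.   ]
```

Request:
{"method": "send_rows", "body": {
  "steps": [
    [-0.06,-0.02,0.8,0,0,0,0],
    [0,0,0.8,0,0,0,0],
    [0,0,0.5,0,0,0,0],
    [0,0,0.2,0,0,0,0],
    [0,0,0.1,0,0,0,0],
    [0,0,0,0,0,0,0],
    [0,0,0,0,0,0,0],
    [0,0,0,0,0,0,0],
    [0,0,0,0,0,0,0],
    [0,0,0,0,0,0,0]
  ]
}}

```text
time: 50.3
tool_pos: [0.6082, -0.0938, 0.1184]
tool_rot: [[-0.246, 0.969, -0.001], [0.969, 0.246, -0.001], [-0.001, -0.001, -1.0]]
ft_force: [0.2, 0.5, -1.1]
width: 0.0173
finger_force: 60.0
```

Request:
{"method": "send_rows", "body": {
  "steps": [
    [0,0,0.1,0,0,0,0],
    [0,0,0,0,0,0,0],
    [0,0,0,0,0,0,0],
    [0,0,0,0,0,0,0]
  ]
}}

```text
time: 50.7
tool_pos: [0.6083, -0.0939, 0.1175]
tool_rot: [[-0.246, 0.969, -0.001], [0.969, 0.246, -0.001], [-0.001, -0.001, -1.0]]
ft_force: [0.0, -0.1, 1.6]
width: 0.0173
finger_force: 60.4
```

```bash
python3 lat.py short
```

```text
x -29.7 y 27.1 (27) [ 0.6083 -0.0939  0.1175] [ 0.  -0.1  1.6]
0.2cm along x in tool: [-0.192  0.057  0.   ] 1mm +y: [ 0.029  0.096 -0.   ]
```

Request:
{"method": "send_rows", "body": {
  "steps": [
    [-0.192,0.057,0,0,0,0,0],
    [-0.192,0.057,0,0,0,0,0],
    [-0.192,0.057,0,0,0,0,0],
    [-0.192,0.057,0,0,0,0,0],
    [-0.192,0.057,0,0,0,0,0],
    [-0.192,0.057,0,0,0,0,0],
    [-0.192,0.057,0,0,0,0,0],
    [-0.192,0.057,0,0,0,0,0],
    [-0.192,0.057,0,0,0,0,0],
    [-0.192,0.057,0,0,0,0,0]
  ]
}}

```text
time: 51.7
tool_pos: [0.6185, -0.111, 0.1174]
tool_rot: [[-0.246, 0.969, -0.001], [0.969, 0.246, -0.001], [-0.0, -0.002, -1.0]]
ft_force: [-2.4, 3.7, 5.4]
width: 0.0173
finger_force: 60.8
```

```bash
python3 lat.py short
```

```text
x -9.8 y 27.0 (27) [ 0.6185 -0.111   0.1174] [-2.4  3.7  5.4]
0.2cm along x in tool: [-0.192  0.057 -0.   ] 1mm +y: [ 0.029  0.096 -0.   ]
```

Request:
{"method": "send_rows", "body": {
  "steps": [
    [-0.192,0.057,0,0,0,0,0],
    [-0.192,0.057,0,0,0,0,0],
    [-0.192,0.057,0,0,0,0,0],
    [-0.192,0.057,0,0,0,0,0],
    [-0.192,0.057,0,0,0,0,0],
    [-0.192,0.057,0,0,0,0,0],
    [-0.192,0.057,0,0,0,0,0],
    [-0.192,0.057,0,0,0,0,0],
    [-0.192,0.057,0,0,0,0,0],
    [-0.192,0.057,0,0,0,0,0]
  ]
}}

```text
time: 52.7
tool_pos: [0.6287, -0.1282, 0.1174]
tool_rot: [[-0.246, 0.969, -0.002], [0.969, 0.246, -0.001], [-0.0, -0.002, -1.0]]
ft_force: [-1.6, 4.7, 5.5]
width: 0.0173
finger_force: 60.8
```

Request:
{"method": "send_rows", "body": {
  "steps": [
    [-0.192,0.057,0,0,0,0,0],
    [-0.192,0.057,0,0,0,0,0],
    [-0.192,0.057,0,0,0,0,0],
    [-0.192,0.057,0,0,0,0,0],
    [-0.192,0.057,0,0,0,0,0],
    [-0.192,0.057,0,0,0,0,0],
    [-0.192,0.057,0,0,0,0,0],
    [-0.192,0.057,0,0,0,0,0],
    [-0.192,0.057,0,0,0,0,0],
    [-0.192,0.057,0,0,0,0,0]
  ]
}}

```text
time: 53.7
tool_pos: [0.639, -0.1454, 0.1174]
tool_rot: [[-0.246, 0.969, -0.002], [0.969, 0.246, -0.001], [-0.0, -0.002, -1.0]]
ft_force: [-2.8, 3.7, 4.9]
width: 0.0172
finger_force: 60.8
```

Request:
{"method": "send_rows", "body": {
  "steps": [
    [0,0,0,0,0,0,0],
    [0,0,0,0,0,0,0],
    [0,0,0,0,0,0,0]
  ]
}}

```text
time: 54.0
tool_pos: [0.6392, -0.1458, 0.1174]
tool_rot: [[-0.246, 0.969, -0.001], [0.969, 0.246, -0.002], [-0.002, -0.001, -1.0]]
ft_force: [-0.5, 1.8, 4.7]
width: 0.0172
finger_force: 60.7
```

```bash
python3 lat.py short;python3 - <<'E'
from plan import *
p=observe()["tool_pos"]
plan([(*p[:2],.2,1.8195,4.2),(.5874,-.3773,.2,1.8195)],0,step=4.4)
E
```

```text
x 30.6 y 26.8 (27) [ 0.6392 -0.1458  0.1174] [-0.5  1.8  4.7]
0.2cm along x in tool: [-0.192  0.057  0.   ] 1mm +y: [ 0.029  0.096 -0.   ]
[[-0.01,0,-4.13,0,0,0,0],[0,-0.01,-4.13,-0.1,0.1,0,0],[-3.53,-1.79,0,0,0,0,0],[-3.53,-1.79,0,0,0,0,0],[-3.53,-1.79,0,0,0,0,0],[-3.53,-1.78,0,0,0,0,0],[-3.52,-1.79,0,0,0,0,0],[-3.53,-1.78,-0.01,0,0,0,0]]
end [ 0.5874 -0.3773  0.2   ]
```

All three joints traced. Return the stylus.

Request:
{"method": "send_rows", "body": {
  "steps": [
    [0,0,-2,0,0,0,0],
    [0,0,-4,0,0,0,0],
    [0,0,-2.2,0,0,0,0],
    [-3.53,-1.79,0,0,0,0,0],
    [-3.53,-1.79,0,0,0,0,0],
    [-3.53,-1.79,0,0,0,0,0],
    [-3.53,-1.79,0,0,0,0,0],
    [-3.53,-1.79,0,0,0,0,0],
    [-3.53,-1.78,0,0,0,0,0],
    [0,0,0,0,0,0,0]
  ]
}}

```text
time: 55.0
tool_pos: [0.585, -0.3822, 0.198]
tool_rot: [[-0.241, 0.971, -0.003], [0.971, 0.241, -0.004], [-0.003, -0.004, -1.0]]
ft_force: [0.1, 0.3, -1.4]
width: 0.0178
finger_force: 60.0
```

Request:
{"method": "send_rows", "body": {
  "steps": [
    [0,0,0,0,0,0,0],
    [0,0,0,0,0,0,0],
    [0,0,0,0,0,0,0],
    [0,0,0,0,0,0,0],
    [0,0,0,0,0,0,0],
    [0,0,0,0,0,0,0],
    [0,0,0,0,0,0,0],
    [0,0,0,0,0,0,0]
  ]
}}

```text
time: 55.8
tool_pos: [0.5872, -0.377, 0.1996]
tool_rot: [[-0.246, 0.969, -0.001], [0.969, 0.246, -0.001], [-0.001, -0.002, -1.0]]
ft_force: [-1.0, 0.1, -1.5]
width: 0.0176
finger_force: 60.0
```

Run:
```python
from plan import *
print(observe()["tool_pos"])
plan([(.5874,-.3773,.17,1.8195)],0,step=4.4)
from chk import *
check('c7',[('short',(.6004,-.1333,2.111),.006),('medium',(.5751,-.024,1.4874),.006),('long',(.6343,.0953,.733),.006)])
```

```text
[ 0.58724481 -0.3769852   0.19956541]
[[-0.03,0.01,2.96,-0.1,0,0,0]]
end [ 0.5874 -0.3773  0.17  ]
short [ 0.5992 -0.1327  2.082 ] 68.0 531.0 topz 0.0281
medium [ 0.5759 -0.0241  1.4891] 46.8 612.0 topz 0.0282
long [0.6326 0.0958 0.7351] 58.4 764.0 topz 0.0282
```

Request:
{"method": "send_rows", "body": {
  "steps": [
    [-0.03,0.01,2,0,0,0,0],
    [0,0,1.2,0,0,0,0],
    [0,0,0,0,0,0,0],
    [0,0,1,0,0,0,0],
    [0,0,1,0,0,0,0],
    [0,0,1,0,0,0,0],
    [0,0,0,0,0,0,0],
    [0,0,0,0,0,0,0],
    [0,0,0,0,0,0,0],
    [0,0,0,0,0,0,0]
  ]
}}

```text
time: 56.85
tool_pos: [0.5877, -0.3777, 0.1384]
tool_rot: [[-0.246, 0.969, -0.0], [0.969, 0.246, -0.002], [-0.002, -0.001, -1.0]]
ft_force: [-0.4, -0.1, -0.5]
width: 0.0173
finger_force: 60.0
```

Request:
{"method": "send_rows", "body": {
  "steps": [
    [0,0,1,0,0,0,0],
    [0,0,1,0,0,0,0],
    [0,0,0.7,0,0,0,0],
    [0,0,0.3,0,0,0,0],
    [0,0,0,0,0,0,0],
    [0,0,0,0,0,0,0],
    [0,0,0,0,0,0,0],
    [0,0,0,0,0,0,0],
    [0,0,0,0,0,0,0]
  ]
}}

```text
time: 57.75
tool_pos: [0.5874, -0.3775, 0.1078]
tool_rot: [[-0.246, 0.969, -0.001], [0.969, 0.246, -0.001], [-0.001, -0.001, -1.0]]
ft_force: [-0.4, -0.0, -0.3]
width: 0.0172
finger_force: 60.3
```

Request:
{"method": "send_rows", "body": {
  "steps": [
    [0,0,0.1,0,0,0,0],
    [0,0,0.07,0,0,0,0],
    [0,0,0,0,0,0,0],
    [0,0,0,0,0,0,0],
    [0,0,0,0,0,0,0]
  ]
}}

```text
time: 58.25
tool_pos: [0.5872, -0.3774, 0.1058]
tool_rot: [[-0.246, 0.969, -0.002], [0.969, 0.246, -0.001], [-0.001, -0.002, -1.0]]
ft_force: [-0.0, -0.5, -0.8]
width: 0.0173
finger_force: 60.3
```

Request:
{"method": "send_rows", "body": {
  "steps": [
    [0,0,0,0,0,0,0.3],
    [0,0,0,0,0,0,0.55],
    [0,0,0,0,0,0,0.55],
    [0,0,0,0,0,0,0.55],
    [0,0,-2,0,0,0,0.55],
    [0,0,-3,0,0,0,0.55],
    [0,0,-4,0,0,0,0.55],
    [0,0,-4,0,0,0,0.55],
    [-4,0,0,0,0,0,0.55],
    [-4,-4,0,0,0,0,0.55]
  ]
}}

```text
time: 59.25
tool_pos: [0.5751, -0.459, 0.2393]
tool_rot: [[-0.251, 0.968, 0.004], [0.968, 0.251, -0.005], [-0.006, 0.003, -1.0]]
ft_force: [-0.7, -0.1, 0.1]
width: 0.047
finger_force: 0.0
```

Request:
{"method": "send_rows", "body": {
  "steps": [
    [-3,-4,0,0,0,0,0.55],
    [-3,-4,0,0,0,0,0.55],
    [-2,-4,0,0,0,0,0.55],
    [0,-3,0,0,0,0,0.55],
    [0,0,0,0,0,0,0.55],
    [0,0,0,0,0,0,0.55],
    [0,0,0,0,0,0,0.55],
    [0,0,0,0,0,0,0.55]
  ]
}}

```text
time: 60.05
tool_pos: [0.4473, -0.5727, 0.2363]
tool_rot: [[-0.248, 0.969, -0.001], [0.969, 0.248, -0.001], [-0.001, -0.001, -1.0]]
ft_force: [-0.2, 0.6, 0.5]
width: 0.0471
finger_force: 0.0
```

Run:
```python
from chk import *
print(observe()["tool_pos"])
check('c8',[('short',(.6004,-.1333,2.111),.006),('medium',(.5751,-.024,1.4874),.006),('long',(.6343,.0953,.733),.006)])
im=cv2.imread("pics/c8.png");cv2.imwrite("pics/c8c.png",cv2.resize(im[80:300,90:470],None,fx=2.1,fy=2.1,interpolation=2))
P=cloud("top",get_image("top")[1]);q=P[(np.hypot(P[...,0]-.587,P[...,1]+.377)<.03)&(P[...,2]>.12)];print(len(q),q.mean(0).round(4))
```

```text
[ 0.44731415 -0.57271063  0.23627314]
short [ 0.5992 -0.1327  2.0826] 70.0 533.0 topz 0.0282
medium [ 0.5761 -0.0243  1.4926] 44.1 607.0 topz 0.0285
long [0.6325 0.096  0.7292] 54.2 756.0 topz 0.0279
82 [ 0.5859 -0.3732  0.1393]
```

View pics/c8c.png

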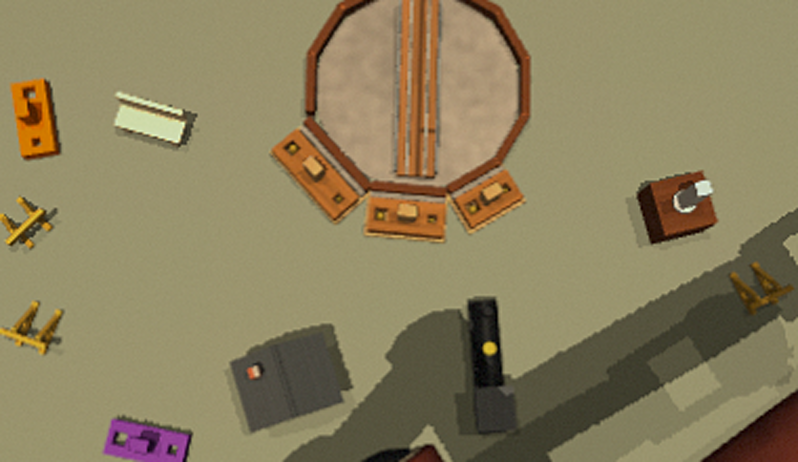

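The boards are still seated at the rim, the stylus stands upright in its stand (690,197), and the bystanders are where they were.

```bash
python3 -c "
from station import close_job
print(close_job())"
```

```text
the job is handed in; nothing more can be done
None
```

All three boards lie flat on their beds, the three joints were traced from long to short at about 2 cm/s, the stylus is back upright in its stand, the bystanders look unmoved in the final picture, and the job was handed in at about 60 s of the 210 s allowed (no verdict was returned).

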